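# Fetch the red-banded socket from the latched toolbox

### The arm

A 7-joint arm with a two-finger parallel gripper is mounted at the origin on a cart in front of the work surface, level with it; the furniture and walls round the work are solid. World frame = base frame: x ahead of the robot, y to its left, z up, the work surface at z = 0. Lengths are in m, angles in rad, forces in N, time in s.
With the tool pointing down it reaches from about 0.4 to 0.85 m from the base axis. Payload 10.4 kg.
Tool frame: the origin (TCP) lies at the very end of the fingers, on their centre line; the grasp point (between the pads) lies 19 mm behind it; z points along the fingers, y is the line along which they close (so a half turn about z gives the same grasp; the last joint's range is limited). The gripper opens to 87 mm and grips with 3 to 60 N. Pads are 19 mm wide; open, the fingers measure 117 mm over their backs; the gripper's body (75 mm by 190 mm) begins 51 mm behind the grasp point.
Start: joints at [-1.151, 0.332, -0.065, 1.46, 0.022, 1.35, -0.088], TCP at [0.268, 0.565, 0.187] pointing down, gripper open.
Joint ranges: [-2.6, 2.6], [-0.5, 2.12], [-1.47, 1.34], [0.16, 2.42], [-1.27, 4.41], [0.06, 2.06], [-2.6, 2.6]. Speed limits (rad/s): [2.22, 2.22, 2.79, 2.79, 3.14, 3.14, 3.14].

### API

Orientations are given as a unit quaternion [x, y, z, w].
In Python, from bench import * gives the robot as it stands.
- The arm moves only by the tool carry_out, never from a script. Its argument "deltas" is a list of rows, each an object with "hand": the finger opening in mm, from 0 to 87; "dp": the shift along the tool's x, y, z each as a share of 250 mm, from -1 to 1, a list of three; "spin": the turn about the tool's z as a share of pi rad, from -1 to 1. In form: [{"hand": hand, "dp": [dx, dy, dz], "spin": spin}, ...]. A call has 1 to 20 rows; each row is the pose to reach, as a shift and turn from the pose commanded when the call began, along the tool's axes at that moment, turning the shorter way round; what a row does not reach only later rows make up. A row lasts 1/10 s, in which the tool goes at most 50 mm and 8.59 degrees, less where a joint would pass 70% of its speed; a pose out of reach is approached as far as the arm can. A call with a number of a shift or a turn outside -1 to 1 is refused whole. A call with a gripper value outside its range is refused whole. The fingers move at their own pace and stop on an object; "force" is the grip in N (left out, the last holds). Time passes only in rows, so rows that repeat a pose let the fingers close. It gives the time, the measured TCP pose, the force, the opening and the grip force at its end, in the units of the state.
- read_state(): the state, without advancing time (a new reading comes with each control period).
- camera(name): name is "scene" or "top"; returns the picture (384x512x3 uint8, red, green, blue); there is no depth.
- get_calibration(name): a dict with "fx", "fy", "cx", "cy" (pixels), "R" (3x3) and "t" (3): a world point X has camera coordinates R X + t. Camera axes: x right, y down, z forward; pixel columns grow to the right and rows downward; lengths in m; the calibration is good to about 2 mm. A picture is of the moment at which its call begins. get_calibration takes no time and is no camera call.
- close_job(): hands the job in; it is judged then, once.
The state is a dict: "time": time; "joint_positions": joint angles; "joint_vel": joint speeds; "joint_torque": joint torques, N m; "ee_pos": TCP position; "eef_rot": TCP orientation; "ft_force": force on the tool from outside, world axes, zero at the start; "torque": the same for the moment, N m; "width": finger opening in m; "grip_force": force on a finger pad.
Only numpy, scipy, OpenCV 4.12 (cv2) and the standard library are available. Lean on these libraries where they do the work, as an engineer would, in place of code of your own. Each camera call takes 0.05 s, during which the arm holds its last target. There are 200 camera calls.

### The job

The bolts in the blue parts dish need the socket with the red band, which is in the toolbox: swing both orange latches well outward and up, free of their catches, then open the lid all the way so that it stays open by itself. Lift the red-banded socket out of its pocket and set it down in the dish without dropping it; leave the lid open, the other sockets in their pockets and everything else where it is.

Things in the scene. Friction and masses are not known exactly. Their poses are not given: they have to be found in the camera images.
- toolbox: Black toolbox, 165 mm deep (own x), 260 wide (own y), 122 high (136 with its flat orange handle), fixed. Origin: centre of its underside; x points from the latch side (facing the robot) to the hinge side, y left, z up. Box up to 85 mm, lid above it. Inside, a tray: floor at z = 47, wall at y = 0 up to 70. The open lid stands upright over the back wall, behind x = +65 mm, up to z = 260.
- holder (a point): Middle pocket of the grey socket holder in the right half of the tray: centre of its mouth, at (-24, -62, 67) mm in the toolbox frame. The holder is a 108 x 56 mm block (x, y), 20 mm high, top at z = 67, with three round pockets, 19.5 mm wide and 14 mm deep, at x = -56, -24 and +8 mm, y = -62 mm.
- toolbox_latch1 (a joint): Swing of the left orange latch (own y = +70 mm) in rad: 0 hangs down, shut, hooked under a catch on the box so that the lid cannot rise (free of it above about 0.2); it grows as the lower end swings outward to the front and up; about 1.57 points level to the front; 1.745 is its stop. It stays where it is left.
- toolbox_latch2 (a joint): The same for the right orange latch (own y = -70 mm).
- latch1_lip (a point): Middle of the rolled front edge of the pull lip at the lower end of the left latch (moves with the latch): a round bar 5.6 mm thick along the toolbox's y, 26.6 mm over its round ends, which can be pinched from above and turn between the fingers. Shut, it is at (-97.5, +70, 61.5) mm in the toolbox frame, 10 mm in front of the latch plate (22 mm wide, 42 mm high).
- latch2_lip (a point): The same for the right latch: (-97.5, -70, 61.5) mm when shut.
- latch1_hinge (a point): Pivot of the left latch, axis along the toolbox's y; at (-84, +70, 102) mm in the toolbox frame while the lid is shut.
- latch2_hinge (a point): Pivot of the right latch, axis along the toolbox's y; at (-84, -70, 102) mm while the lid is shut.
- toolbox_lid (a joint): Opening angle of the lid in rad: 0 shut, 1.48 fully open at its stop, where it stays by itself; left at a smaller angle it falls shut.
- lid_tab (a point): Point on the black grip tab that juts 21 mm forward from the middle of the lid's front edge, 36 mm wide (along y), 8 mm thick, at (-95, 0, 90.5) mm in the toolbox frame while shut; moves with the lid. Its 36 mm wide sides can be pinched from above, or it can be lifted from below.
- lid_hinge (a point): Middle of the lid's hinge axis, which runs along the toolbox's y, at (+81, 0, 85) mm in the toolbox frame.
- socket_red: Bright steel wrench socket with a RED band, an upright cylinder 17 mm across and 32 mm long, 40 g. Origin: centre of its underside; z along its axis. It stands in one of the three pockets of the holder in the toolbox, 18 mm of it showing.
- socket_red_mid (a point): Middle of the red-banded socket, 16 mm above its underside.
- socket_blue: The same socket with a blue band, in another pocket.
- socket_green: The same socket with a green band, in another pocket.
- parts_dish: Blue plastic parts dish with some bright screws in it, 70 mm (own x) by 95 mm (own y), 18 mm high, 120 g, loose on the desk. Origin: centre of its underside. The floor lies 3 to 4 mm up and is about 46 x 64 mm.
- glass_jar: Empty glass jar with a red lid, 100 mm across, 150 mm high, left on the desk. Origin: centre of its underside.
- pliers: Pliers with red handles lying near the front edge, 176 mm long, 18 mm high. Origin under the middle; length along own y.
- screwdriver: Yellow-handled screwdriver lying near the front edge, 170 mm long, 27 mm high. Origin under the middle; length along own y.
- tape_measure: Yellow and black tape measure to the right of the toolbox, 30 x 83 x 64 mm. Origin: centre of its underside.
- duct_tape: Grey roll of duct tape to the right of the toolbox, 107 mm across, 48 mm high. Origin: centre of its underside.

How it is judged:
By the outcome, as a careful person would: the job done as asked, in the order asked, and still so for the second after the job is handed in, with the robot touching nothing.
It also fails if it takes over 64 s, if anything falls off the work surface, if the arm or the gripper's body presses on something with over 40 N, if the wrist force passes 120 N, or if a joint passes its speed limit or range.

## Working session

There is one attempt and no reset: what is moved stays moved. The work goes in short steps, Python scripts to look and compute and a tool call to move; the robot and the scene stay as the last step left them, time stands still between calls to the robot, and variables do not carry over. Pictures are saved under pics/ and viewed, at most 10 in all, crops included, and the job is handed in when it is done.

Besides the shell and the picture viewer there is one more tool, called by a JSON object that holds its "name" and its "arguments", one argument or row to a line. carry_out: Moves the arm, as the interface text tells. Its arguments: {"type":"object","properties":{"deltas":{"type":"array","items":{"type":"object","properties":{"hand":{"type":"number"},"dp":{"type":"array","items":{"type":"number","minimum":-1,"maximum":1}},"spin":{"type":"number","minimum":-1,"maximum":1}}}},"force":{"type":"number"}},"required":["deltas"]}

```bash
mkdir -p pics; python3 - <<'E'
from bench import *
import cv2
for n in ("scene","top"):
    im=camera(n); cv2.imwrite(f"pics/{n}0.png",cv2.resize(im[:,:,::-1],(800,600),interpolation=cv2.INTER_CUBIC))
    print(n,get_calibration(n))
print(read_state())
E
```

```text
scene {'fx': 461.6585224302482, 'fy': 461.6585224302482, 'cx': 257.12394545299657, 'cy': 198.36636921085994, 'R': array([[-0.46282503, -0.88642808,  0.00618503],
       [-0.38384095,  0.1941134 , -0.90276581],
       [ 0.79903637, -0.42019668, -0.43008793]]), 't': array([0.22398371, 0.29298715, 1.21124452])}
top {'fx': 371.75977030861867, 'fy': 371.75977030861867, 'cx': 261.29719412801614, 'cy': 189.97543643643888, 'R': array([[-0.02643288, -0.99964701, -0.00267667],
       [-0.98772757,  0.02652984, -0.15391689],
       [ 0.15393357, -0.00142465, -0.98808017]]), 't': array([0.01592505, 0.53756647, 1.26396166])}
{'time': 0.1, 'joint_positions': array([-1.15060163,  0.33282121, -0.06472198,  1.4608681 ,  0.02157983,
        1.34989267, -0.08850716]), 'joint_vel': array([-9.70738863e-05, -2.48078272e-03, -1.14368246e-04, -2.00269271e-03,
       -9.15498617e-04, -1.03288492e-03, -4.50583159e-04]), 'joint_torque': array([ 1.38718020e-03, -6.24551225e+01,  2.45625770e-02, -3.90717530e+01,
       -6.14178437e-02,  3.67063237e-02,  1.34952052e-04]), 'ee_pos': array([0.26760755, 0.56437149, 0.1867206 ]), 'eef_rot': array([ 2.19579067e-01,  9.75594493e-01, -6.34920768e-04, -1.26708885e-04]), 'ft_force': array([-0.30998236,  0.15378732, -0.37816737]), 'torque': array([ 0.00403458,  0.00891519, -0.07583937]), 'grip_force': 0.0, 'width': 0.08725969455588135}
```

View pics/scene0.png

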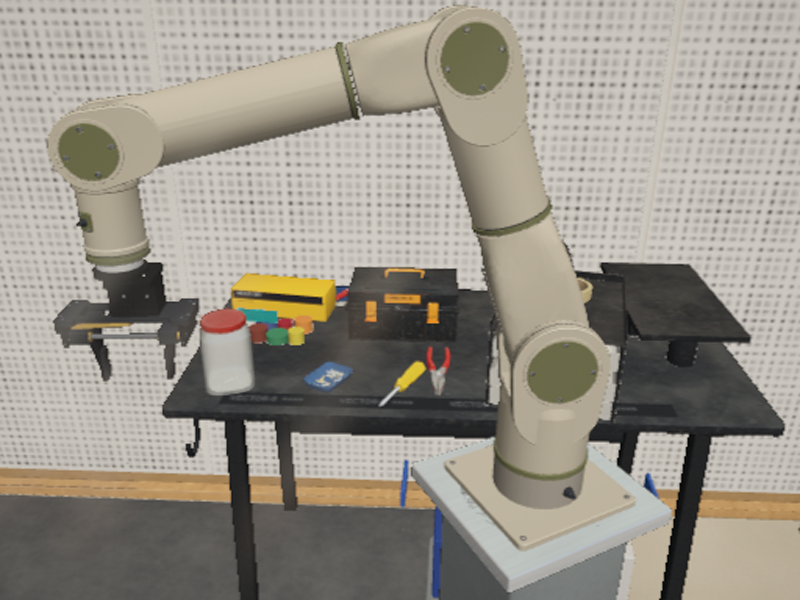

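View pics/top0.png

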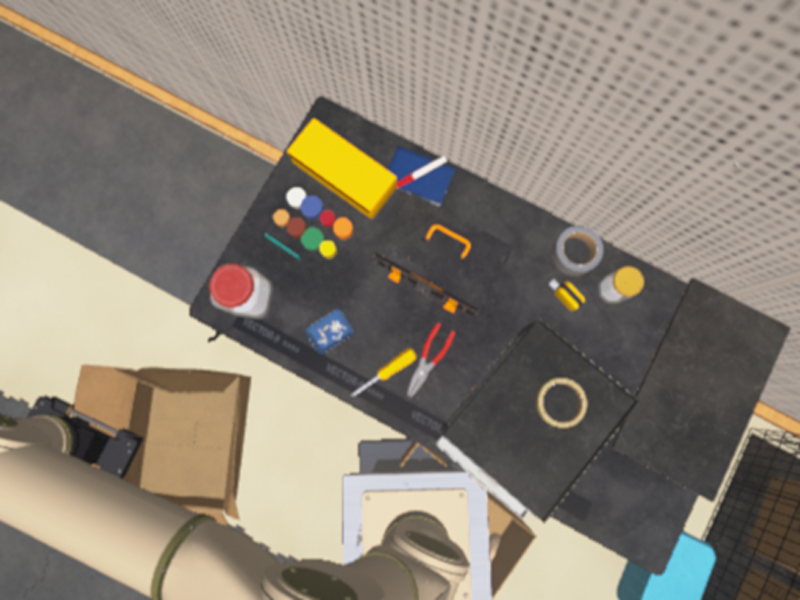

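The scene image shows the toolbox with latches near (370,312) and (432,313), and the dish near (328,376). The top view shows the latches near (395,275) and (450,305), and the dish near (330,330). The toolbox is yawed, so I'll zoom in.

```bash
python3 - <<'E'
from bench import *
import cv2
for n,(a,b,c,d),s in (("scene",(185,165,315,262),6),("top",(185,135,315,235),6)):
    im=camera(n)[b:d,a:c,::-1]; cv2.imwrite(f"pics/{n}1.png",cv2.resize(im,None,fx=s,fy=s,interpolation=cv2.INTER_CUBIC))
E
```

```text
(no output)
```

View pics/scene1.png

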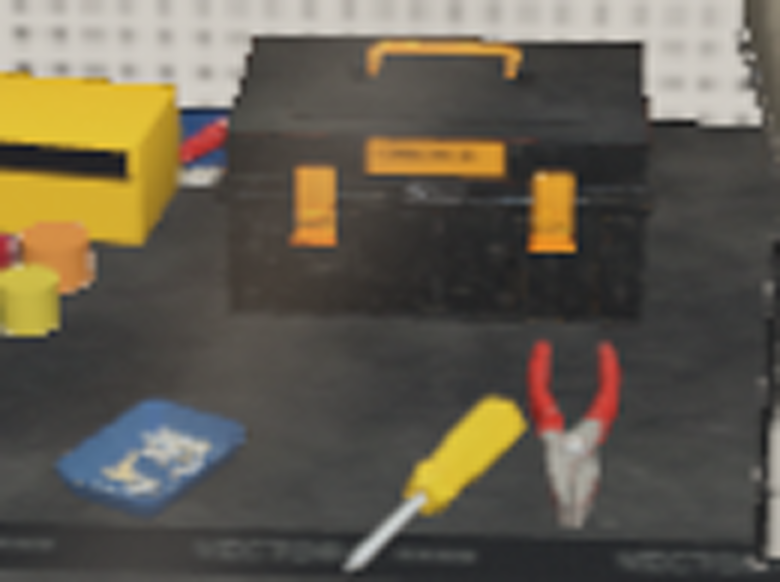

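View pics/top1.png

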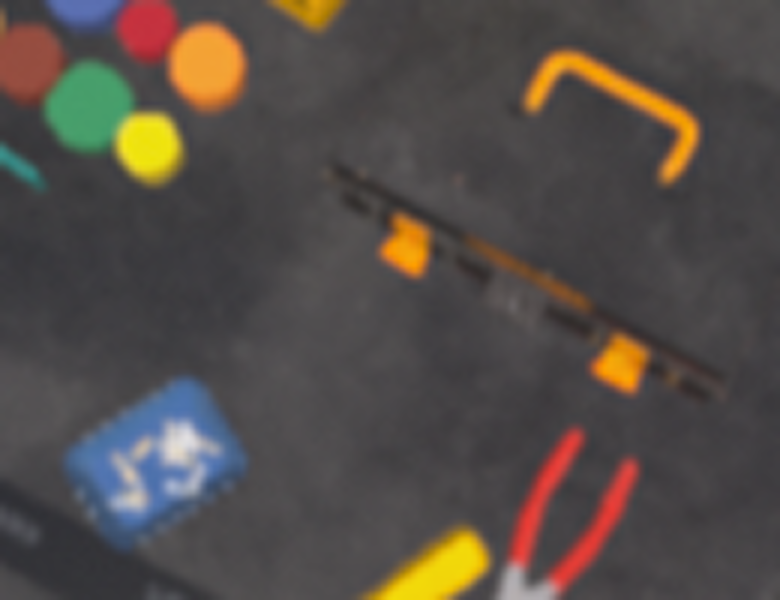

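Scene crop: the latch lips are at about (314,241) and (553,247), with the box base corners at (232,310) and (640,318). Top crop: the lips are at about (403,261) and (614,378), and the dish rim corners are at (185,378), (247,460), (122,550) and (66,465). Next I'll fit the poses.

```bash
cat > h.py <<'E'
from bench import *
import numpy as np
from scipy.optimize import least_squares
C={n:get_calibration(n) for n in("scene","top")}
def proj(n,X):
    c=C[n]; p=np.atleast_2d(X)@np.array(c["R"]).T+c["t"]
    return np.c_[c["fx"]*p[:,0]/p[:,2]+c["cx"],c["fy"]*p[:,1]/p[:,2]+c["cy"]]
def px(n,uv): return (np.array(uv)+.5)/6-.5+{"scene":(185,165),"top":(185,135)}[n]
def pose(v,P):
    c,s=np.cos(v[2]),np.sin(v[2]); return np.asarray(P)@np.array([[c,s,0],[-s,c,0],[0,0,1]])+[v[0],v[1],0]
E
python3 - <<'E'
from h import *
obs=[("scene",[-.0975,.07,.0615],(314,240)),("scene",[-.0975,-.07,.0615],(553,247)),
("top",[-.0975,.07,.0615],(404,261)),("top",[-.0975,-.07,.0615],(615,378)),
("scene",[-.0825,.13,0],(232,310)),("scene",[-.0825,-.13,0],(640,318)),
("scene",[.0825,.13,.122],(250,38)),("scene",[.0825,-.13,.122],(643,42)),]
f=lambda v:np.concatenate([(proj(n,pose(v,[P]))-px(n,q)).ravel() for n,P,q in obs])
r=least_squares(f,[.65,0,-.5],loss="soft_l1"); print("box",r.x,np.degrees(r.x[2])); print(f(r.x).reshape(-1,2).round(2))
f2=lambda v:f(v)[:8]
r2=least_squares(f2,[.65,0,-.5]);print("latch only",r2.x,f2(r2.x).round(2))
D=[(.035,.0475),(.035,-.0475),(-.035,-.0475),(-.035,.0475)]
qs={"top":[(185,378),(247,460),(122,550),(66,465)],"scene":[(157,400),(245,432),(150,514),(58,465)]}
for sh in range(2):
    P=[(*D[(i+sh)%4],.017) for i in range(4)]
    g=lambda v:np.concatenate([(proj(n,pose(v,P))-px(n,qs[n])).ravel() for n in qs])
    for y in (0,.8,-.8,2,-2):
        s=least_squares(g,[.5,.1,y]); print("dish",sh,s.x,s.cost)
for n in ["latch1_lip"]: pass
v=r.x
for k,P in dict(l1=[-.0975,.07,.0615],l2=[-.0975,-.07,.0615],h1=[-.084,.07,.102],tab=[-.095,0,.0905],lh=[.081,0,.085],holder=[-.024,-.062,.067]).items(): print(k,pose(v,[P])[0].round(4))
E
```

```text
box [ 0.62609412 -0.07724301 -0.53244934] -30.507099868581307
[[-0.11  0.02]
 [-0.33 -0.02]
 [ 0.16 -0.07]
 [ 0.44 -0.23]
 [-2.33  1.27]
 [ 1.47  2.06]
 [-0.96 -1.6 ]
 [ 1.43 -0.57]]
latch only [ 0.62507615 -0.07741458 -0.53872381] [-0.1   0.07 -0.32  0.13  0.12  0.02  0.29  0.08]
dish 0 [ 0.46753617  0.18320327 -1.09727883] 104.48860147153384
dish 0 [ 0.46753617  0.18320327 -1.09727606] 104.48860148221232
dish 0 [ 0.46753617  0.18320327 -1.09727735] 104.48860147565651
dish 0 [ 0.46753617  0.18320327 -1.09727871] 104.48860147173895
dish 0 [ 0.46753618  0.18320327 -1.09728144] 104.48860147316611
dish 1 [0.46727234 0.18274106 0.57194093] 12.112021739265142
dish 1 [0.46727234 0.18274106 0.57194193] 12.112021739750661
dish 1 [0.46727234 0.18274106 0.57194098] 12.1120217392438
dish 1 [0.46727234 0.18274106 0.57194134] 12.11202173924179
dish 1 [0.46727234 0.18274106 0.57194101] 12.112021739235507
l1 [0.5776 0.0326 0.0615]
l2 [ 0.5066 -0.0881  0.0615]
h1 [0.5893 0.0257 0.102 ]
tab [ 0.5442 -0.029   0.0905]
lh [ 0.6959 -0.1184  0.085 ]
holder [ 0.5739 -0.1185  0.067 ]
```

{"name": "carry_out", "arguments": {
  "deltas": [
    {"hand":45,"dp":[0,0,-0.1],"spin":0.03},
    {"hand":45,"dp":[0,0,-0.1],"spin":0.03},
    {"hand":45,"dp":[0,0,-0.1],"spin":0.03}
  ]
}}

```text
time: 0.5
ee_pos: [0.2678, 0.565, 0.2127]
eef_rot: [0.265, 0.964, 0.0, 0.0]
ft_force: [-0.9, -0.2, -1.1]
width: 0.0705
grip_force: 0.0
```

```bash
cat >> h.py <<'E'
V=[.6255,-.0773,-.5365]
def mm(p):  # world -> toolbox frame, mm
    c,s=np.cos(V[2]),np.sin(V[2]); d=np.asarray(p)-[V[0],V[1],0]
    return np.array([c*d[0]+s*d[1],-s*d[0]+c*d[1],d[2]])*1e3
def st():
    s=read_state(); R=__import__("scipy.spatial.transform",fromlist=["Rotation"]).Rotation.from_quat(s["eef_rot"]).as_matrix()
    print(s["time"],"box",mm(s["ee_pos"]).round(1),"yawerr deg",round(np.degrees(np.arctan2(-R[0,1],R[1,1])-V[2]),2),"F",s["ft_force"].round(1),"w",round(s["width"]*1e3,1),s["grip_force"]);return s,R
def to(*targets): # dp for toolbox-frame targets in mm
    s,R=st()
    for t in targets:
        w=pose(V,[np.array(t)/1e3])[0]; print(t,"dp",((w-s["ee_pos"])@R/.25).round(4))
E
python3 - <<'E'
from h import *
to((-110,70,220),(-100,70,140),(-100,70,56))
print(mm([.467,.183,.018]))
E
```

```text
0.5 box [-635.7  369.2  212.7] yawerr deg 0.04 F [-0.9 -0.2 -1.1] w 70.5 0.0
(-110, 70, 220) dp [-2.1021 -1.1982 -0.0307]
(-100, 70, 140) dp [-2.1421 -1.1985  0.2893]
(-100, 70, 56) dp [-2.1421 -1.1988  0.6253]
[-269.2785747   142.71436229   18.        ]
```

{"name": "carry_out", "arguments": {
  "deltas": [
    {"hand":45,"dp":[-1,-0.57,-0.03],"spin":0},
    {"hand":45,"dp":[-1,-0.57,-0.03],"spin":0},
    {"hand":45,"dp":[-1,-0.57,-0.03],"spin":0},
    {"hand":45,"dp":[-1,-0.57,-0.03],"spin":0},
    {"hand":45,"dp":[-1,-0.57,-0.03],"spin":0},
    {"hand":45,"dp":[-1,-0.57,-0.03],"spin":0},
    {"hand":45,"dp":[-1,-0.57,-0.03],"spin":0}
  ]
}}

```text
time: 1.2
ee_pos: [0.4129, 0.3087, 0.2196]
eef_rot: [0.269, 0.963, -0.001, 0.001]
ft_force: [-0.1, 1.2, 1.0]
width: 0.045
grip_force: 0.0
```

{"name": "carry_out", "arguments": {
  "deltas": [
    {"hand":45,"dp":[-1,-0.57,0],"spin":0},
    {"hand":45,"dp":[-1,-0.57,0],"spin":0},
    {"hand":45,"dp":[-1,-0.57,0],"spin":0},
    {"hand":45,"dp":[-1,-0.57,0],"spin":0},
    {"hand":45,"dp":[-1,-0.57,0],"spin":0},
    {"hand":45,"dp":[-1,-0.57,0],"spin":0},
    {"hand":45,"dp":[-1,-0.57,0],"spin":0}
  ]
}}

```text
time: 1.9
ee_pos: [0.5529, 0.0584, 0.219]
eef_rot: [0.268, 0.963, -0.001, 0.0]
ft_force: [0.0, -0.3, -0.1]
width: 0.0451
grip_force: 0.0
```

```bash
python3 - <<'E'
from h import *
to((-100,70,220),(-100,70,140),(-100,70,56))
E
```

```text
1.9 box [-131.8   79.6  219. ] yawerr deg -0.4 F [ 0.  -0.3 -0.1] w 45.1 0.0
(-100, 70, 220) dp [-0.1273 -0.0374 -0.0037]
(-100, 70, 140) dp [-0.127  -0.0366  0.3163]
(-100, 70, 56) dp [-0.1266 -0.0358  0.6523]
```

{"name": "carry_out", "arguments": {
  "deltas": [
    {"hand":45,"dp":[-0.125,-0.038,0],"spin":0},
    {"hand":45,"dp":[-0.125,-0.038,0],"spin":0},
    {"hand":45,"dp":[-0.125,-0.038,0.16],"spin":0},
    {"hand":45,"dp":[-0.125,-0.038,0.3],"spin":0},
    {"hand":45,"dp":[-0.125,-0.038,0.3],"spin":0},
    {"hand":45,"dp":[-0.125,-0.038,0.3],"spin":0}
  ]
}}

```text
time: 2.5
ee_pos: [0.5732, 0.0408, 0.1452]
eef_rot: [0.265, 0.964, -0.0, -0.001]
ft_force: [0.6, 0.3, 0.3]
width: 0.0449
grip_force: 0.0
```

```bash
python3 - <<'E'
from h import *
import cv2
to((-100,70,140),(-100,70,56))
im=camera("scene"); a=im[165:245,205:305,::-1]
t=camera("top")[125:205,230:330,::-1]
cv2.imwrite("pics/c2.png",np.hstack([cv2.resize(q,(400,320),interpolation=cv2.INTER_CUBIC) for q in (a,t)]))
E
```

```text
2.5 box [-105.3   74.8  145.2] yawerr deg 0.05 F [0.6 0.3 0.3] w 44.9 0.0
(-100, 70, 140) dp [-0.0213 -0.0192  0.021 ]
(-100, 70, 56) dp [-0.0217 -0.019   0.357 ]
```

View pics/c2.png

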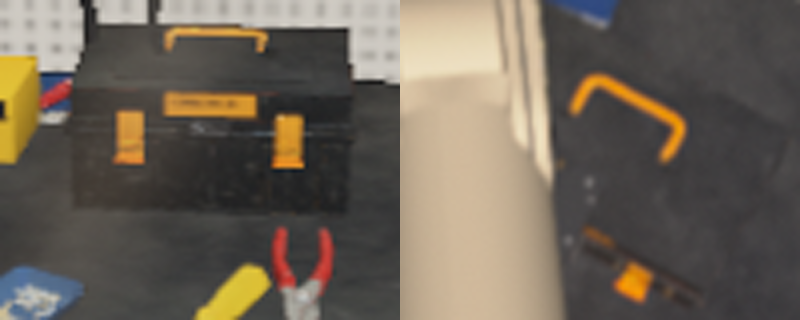

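The left panel shows two dark vertical bars at the top, near (85,25) and (153,10), which may be the fingers. I'll project the TCP and look at the whole image before descending.

```bash
python3 - <<'E'
from h import *
import cv2
s,R=st(); print(proj("scene",s["ee_pos"]),proj("top",s["ee_pos"]), proj("scene",[.268,.565,.187])*800/512)
im=camera("scene")[100:260,180:340,::-1]
cv2.imwrite("pics/c3.png",cv2.resize(im,(600,600),interpolation=cv2.INTER_CUBIC))
E
```

```text
2.6 box [-104.    75.2  146.9] yawerr deg 0.01 F [ 0.2  0.4 -0.8] w 45.1 0.0
[[234.78141466 183.17028061]] [[248.92764058 174.11671844]] [[141.41470061 395.25064177]]
```

View pics/c3.png

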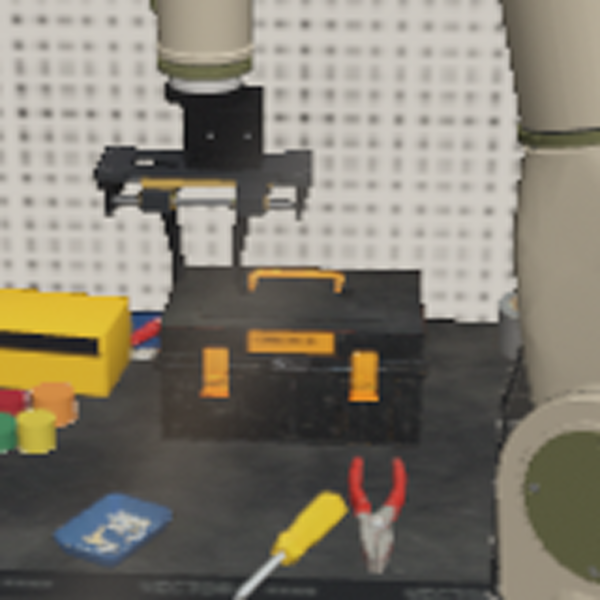

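The fingers are black against the black lid, so they blend in. I'll check the fingertip height numerically on the first picture, where the background was pale.

```bash
python3 - <<'E'
from h import *
import cv2
g=cv2.cvtColor(cv2.resize(cv2.imread("pics/scene0.png"),(512,384),interpolation=cv2.INTER_AREA),cv2.COLOR_BGR2GRAY)
t=np.array([.2676,.5644,.1867]); y=np.array([.4285,.9036,0])
for a in (-.0585,-.0435,.0435,.0585): print(a,proj("scene",[t+a*y,t+a*y+[0,0,.07]]).round(1).tolist())
print(g[215:262:2,60:122:2])
E
```

```text
-0.0585 [[115.5, 252.7], [111.7, 227.2]]
-0.0435 [[109.1, 252.8], [105.2, 227.3]]
0.0435 [[72.4, 253.4], [67.4, 227.8]]
0.0585 [[66.1, 253.5], [60.9, 227.9]]
[[121 122 121 118 118 118 116 117 116 116 117 117 117 116 115 115 115 114
  116 115 103  76  77  79  80  80  84 131  71  74  68]
 [ 46  39  35 135 186 193 188 186 192 181 188 190 171 189 186 176 188 180
  181 188 156  80  80  81  82  83  83  91  72  68  93]
 [ 40  36  30 139 181 193 189 184 195 182 189 197 182 194 195 187 195 193
  192 197 194  89  82  82  82  81  96 155  97  77 156]
 [ 41  38  34  55 130 194 191 181 194 176 180 195 166 182 191 166 184 180
  172 190 173 172 188  86  75  71 123 181 114 104 188]
 [ 37  39  44  54  60 197 200 199 199 198 197 200 197 197 199 195 196 196
  195 196 195 194 172  78  77  72 144 194 199 196 196]
 [ 50  40  50  48  49 167 193 175 181 185 168 190 183 164 194 181 175 191
  180 188 191 182 168  78  76  72 142 190 198 194 196]
 [155  40  50  52  53 192 199 195 194 197 186 194 193 176 196 187 178 193
  181 186 192 175 167  80  76  70 135 174 193 178 180]
 [163  44  49  55  55 179 198 197 193 1
[... 1454 characters left out ...]
  172 193 175 183 192 170 168  65  66  67  66  66  66]
 [187 177 170 194 178 181 196 177 187 187 178 192 178 183 193 173 189 190
  180 194 188 189 196 182  85  67  67  66  67  66  68]
 [193 193 183 195 191 186 198 188 187 193 184 190 182 183 196 171 185 192
  173 190 183 183 195 135  64  66  67  68  66  68  70]
 [184 191 169 191 193 179 196 193 185 196 190 192 194 191 197 194 193 198
  193 196 196 196 171  65  69  67  65  67  71  70  69]
 [189 194 178 190 195 179 194 193 177 194 181 180 188 165 187 177 160 192
  167 172 182 166  86  72  72  69  68  69  69  68  68]
 [194 196 194 195 198 195 197 198 197 198 197 197 198 198 199 199 199 200
  200 199 201 200  78  72  76  72  70  69  69  69  68]]
```

The tips appear about 10 px higher than the reported TCP projects. I'll treat the height cautiously and use the pinch width as a test: 26.6 mm means the bar, 22 mm the plate.

{"name": "carry_out", "arguments": {
  "deltas": [
    {"hand":45,"dp":[-0.016,-0.02,0],"spin":0},
    {"hand":45,"dp":[-0.016,-0.02,0.1],"spin":0},
    {"hand":45,"dp":[-0.016,-0.02,0.2],"spin":0},
    {"hand":45,"dp":[-0.016,-0.02,0.28],"spin":0},
    {"hand":45,"dp":[-0.016,-0.02,0.33],"spin":0},
    {"hand":45,"dp":[-0.016,-0.02,0.36],"spin":0},
    {"hand":45,"dp":[-0.016,-0.02,0.36],"spin":0},
    {"hand":45,"dp":[-0.016,-0.02,0.36],"spin":0}
  ]
}}

```text
time: 3.45
ee_pos: [0.5751, 0.0335, 0.0558]
eef_rot: [0.265, 0.964, 0.0, 0.001]
ft_force: [-0.6, 0.1, -0.1]
width: 0.0451
grip_force: 0.0
```

```bash
python3 - <<'E'
from h import *
to((-100,70,56))
E
```

```text
3.45 box [-100.    69.5   55.8] yawerr deg -0.04 F [-0.6  0.1 -0.1] w 45.1 0.0
(-100, 70, 56) dp [ 0.0002  0.002  -0.0006]
```

Positioned exactly and nothing touched. Closing.

{"name": "carry_out", "arguments": {
  "deltas": [
    {"hand":24,"dp":[0,0,0],"spin":0},
    {"hand":24,"dp":[0,0,0],"spin":0},
    {"hand":20,"dp":[0,0,0],"spin":0},
    {"hand":20,"dp":[0,0,0],"spin":0},
    {"hand":20,"dp":[0,0,0],"spin":0}
  ],
  "force": 15
}}

```text
time: 3.95
ee_pos: [0.5745, 0.0336, 0.055]
eef_rot: [0.265, 0.964, 0.0, 0.0]
ft_force: [0.2, 0.4, -0.3]
width: 0.0212
grip_force: 0.0
```

```bash
python3 - <<'E'
from h import *
st()
a0=.322; r=42.7
L=lambda t:np.array([-84-r*np.sin(t+a0),102-r*np.cos(t+a0)])
for t in (0,.15,.3,.45,.6,.75,.9,1.05,1.2,1.35,1.5,1.55,1.6): d=L(t)-L(0); print(t,(-d/250).round(3) if 0 else (round(-d[0]/250,3),0,round(-d[1]/250,3)))
E
```

```text
3.95 box [-100.6   69.3   55. ] yawerr deg -0.03 F [ 0.2  0.4 -0.3] w 21.2 0.0
0 (np.float64(-0.0), 0, np.float64(-0.0))
0.15 (np.float64(0.024), 0, np.float64(-0.01))
0.3 (np.float64(0.045), 0, np.float64(-0.023))
0.45 (np.float64(0.065), 0, np.float64(-0.04))
0.6 (np.float64(0.082), 0, np.float64(-0.059))
0.75 (np.float64(0.096), 0, np.float64(-0.08))
0.9 (np.float64(0.106), 0, np.float64(-0.104))
1.05 (np.float64(0.113), 0, np.float64(-0.128))
1.2 (np.float64(0.117), 0, np.float64(-0.154))
1.35 (np.float64(0.116), 0, np.float64(-0.179))
1.5 (np.float64(0.111), 0, np.float64(-0.204))
1.55 (np.float64(0.109), 0, np.float64(-0.213))
1.6 (np.float64(0.106), 0, np.float64(-0.221))
```

The fingers closed past 26.6 mm with no contact, so they missed the bar. I'll take a look.

```bash
python3 - <<'E'
from h import *
import cv2
s,R=st(); print(proj("scene",s["ee_pos"]),proj("top",s["ee_pos"]))
a=camera("scene")[150:220,205:275,::-1]; a=cv2.convertScaleAbs(a,alpha=1.8,beta=10)
b=camera("top")[140:210,215:285,::-1]; b=cv2.convertScaleAbs(b,alpha=1.8,beta=10)
cv2.imwrite("pics/c4.png",np.hstack([cv2.resize(q,(400,400),interpolation=cv2.INTER_CUBIC) for q in (a,b)]))
E
```

```text
3.95 box [-100.6   69.3   55. ] yawerr deg -0.03 F [ 0.2  0.4 -0.3] w 21.2 0.0
[[236.93871868 206.66699785]] [[251.83534079 179.25450262]]
```

View pics/c4.png

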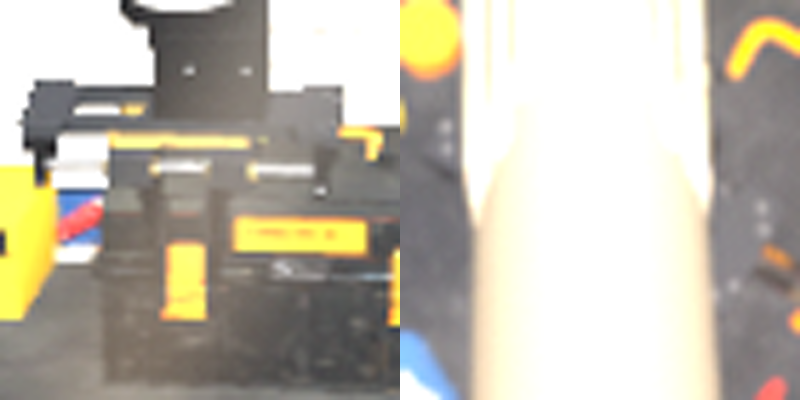

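The fingers straddle the latch plate sideways, but the tips end at about v=265 in the crop, well above the bar at v=315. The reported TCP therefore appears to lie about 28 mm below the real fingertips. I'll open, go lower in steps while watching the force, and retest.

{"name": "carry_out", "arguments": {
  "deltas": [
    {"hand":45,"dp":[0,0,0],"spin":0},
    {"hand":45,"dp":[0,0,0],"spin":0},
    {"hand":45,"dp":[0,0,0.02],"spin":0},
    {"hand":45,"dp":[0,0,0.04],"spin":0},
    {"hand":45,"dp":[0,0,0.05],"spin":0},
    {"hand":45,"dp":[0,0,0.05],"spin":0}
  ]
}}

```text
time: 4.65
ee_pos: [0.574, 0.0335, 0.0417]
eef_rot: [0.265, 0.964, -0.0, -0.0]
ft_force: [0.4, 0.2, -0.0]
width: 0.0448
grip_force: 0.0
```

{"name": "carry_out", "arguments": {
  "deltas": [
    {"hand":45,"dp":[0,0,0.01],"spin":0},
    {"hand":45,"dp":[0,0,0.02],"spin":0},
    {"hand":45,"dp":[0,0,0.025],"spin":0},
    {"hand":45,"dp":[0,0,0.025],"spin":0}
  ]
}}

```text
time: 5.05
ee_pos: [0.5743, 0.0336, 0.036]
eef_rot: [0.265, 0.964, -0.0, -0.0]
ft_force: [0.1, -0.1, -0.3]
width: 0.0455
grip_force: 0.0
```

At a reported z of 36 the body would already be inside the lid, and there is no force, so the offset is confirmed. I'll lower a bit more and close.

{"name": "carry_out", "arguments": {
  "deltas": [
    {"hand":45,"dp":[0,0,0.012],"spin":0},
    {"hand":45,"dp":[0,0,0.024],"spin":0},
    {"hand":24,"dp":[0,0,0.024],"spin":0},
    {"hand":20,"dp":[0,0,0.024],"spin":0},
    {"hand":20,"dp":[0,0,0.024],"spin":0},
    {"hand":20,"dp":[0,0,0.024],"spin":0},
    {"hand":20,"dp":[0,0,0.024],"spin":0}
  ],
  "force": 15
}}

```text
time: 5.75
ee_pos: [0.5745, 0.0336, 0.0303]
eef_rot: [0.265, 0.964, 0.0, 0.0]
ft_force: [-0.8, 0.2, -0.2]
width: 0.0212
grip_force: 0.0
```

{"name": "carry_out", "arguments": {
  "deltas": [
    {"hand":16,"dp":[0,0,0],"spin":0},
    {"hand":16,"dp":[0,0,0],"spin":0},
    {"hand":16,"dp":[0,0,0],"spin":0}
  ]
}}

```text
time: 6.05
ee_pos: [0.5745, 0.0336, 0.0302]
eef_rot: [0.265, 0.964, 0.0, 0.0]
ft_force: [0.9, 0.5, -0.5]
width: 0.0162
grip_force: 0.0
```

```bash
python3 - <<'E'
from h import *
import cv2
s,R=st(); print(proj("scene",s["ee_pos"]))
a=camera("scene")[160:215,210:265,::-1]; a=cv2.LUT(a,(255*(np.arange(256)/255)**.5).astype(np.uint8))
cv2.imwrite("pics/c5.png",cv2.resize(a,(594,594),interpolation=cv2.INTER_CUBIC))
E
```

```text
6.05 box [-100.5   69.3   30.2] yawerr deg -0.03 F [ 0.9  0.5 -0.5] w 16.2 0.04222511572606891
[[237.03128995 212.90277674]]
```

View pics/c5.png

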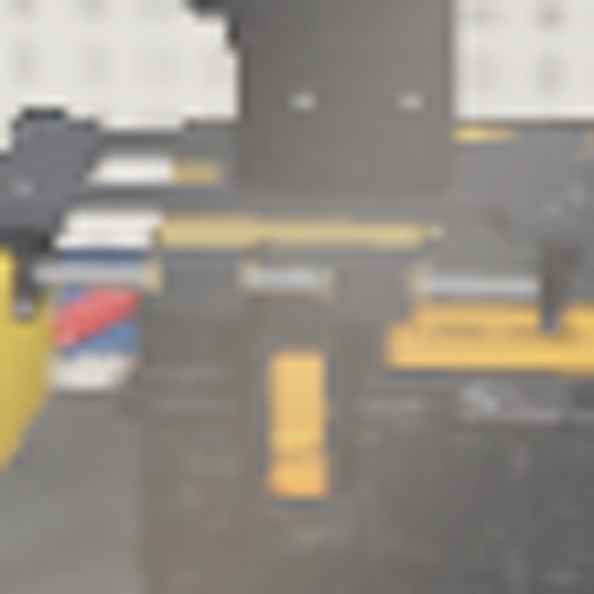

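Here the fingers stand in front of the plate and bar, hiding their edges, with the gap at 272–327. The gripper seems nearer the robot than reported as well as higher. I'll overlay predicted tip positions on the initial pictures for both cameras.

```bash
python3 - <<'E'
from h import *
import cv2
t=np.array([.2676,.5644,.1867]); y=np.array([.4285,.9036,0]); x=np.array([-.9036,.4285,0])
out=[]
for n,(a,b) in (("scene",(45,205)),("top",(10,240))):
    im=cv2.imread(f"pics/{n}0.png"); M=np.float32([[.64*1,0,0],[0,.64,0]])
    s=800/512; w=80
    c=im[int(b*s):int((b+w)*s),int(a*s):int((a+w)*s)]; c=cv2.resize(c,(400,400),interpolation=cv2.INTER_CUBIC)
    c=cv2.LUT(c,(255*(np.arange(256)/255)**.6).astype(np.uint8))
    for q,col in ((t,(0,0,255)),(t+.0435*y,(0,255,0)),(t-.0435*y,(255,0,0)),(t+[0,0,.07]+.095*y,(0,255,255)),(t+[0,0,.07]-.095*y,(255,255,0))):
        p=proj(n,q)[0]; p=((p+.5)-[a,b])*5; print(n,p.round(0)); cv2.circle(c,tuple(int(v) for v in p),4,col,1)
    out.append(c)
cv2.imwrite("pics/c6.png",np.hstack(out))
E
```

```text
scene [232. 243.]
scene [140. 244.]
scene [323. 242.]
scene [  2. 118.]
scene [415. 113.]
top [336. 183.]
top [273. 153.]
top [400. 213.]
top [128. 123.]
top [424. 262.]
```

View pics/c6.png

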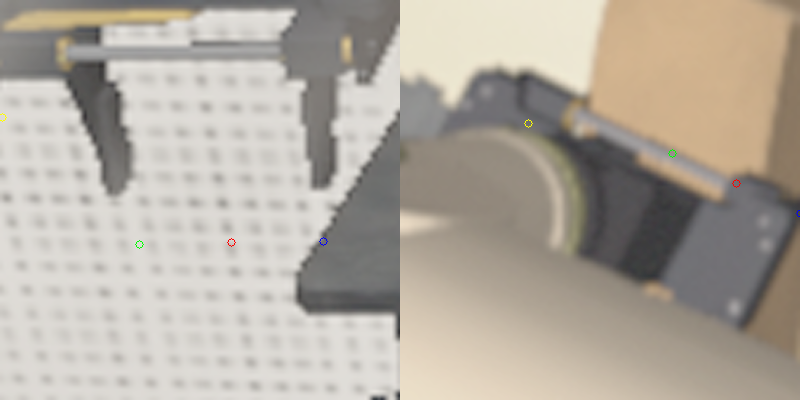

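```bash
python3 - <<'E'
from h import *
import cv2
def tri(ps,pt):
    P=[np.diag([1,1,1.])@np.array([[C[n]["fx"],0,C[n]["cx"]],[0,C[n]["fy"],C[n]["cy"]],[0,0,1]])@np.c_[C[n]["R"],C[n]["t"]] for n in("scene","top")]
    X=cv2.triangulatePoints(P[0],P[1],np.float64(ps).reshape(2,1),np.float64(pt).reshape(2,1)); X=(X[:3]/X[3]).ravel()
    return X,proj("scene",X)[0]-ps,proj("top",X)[0]-pt
t=np.array([.2676,.5644,.1867]); y=np.array([.4285,.9036,0]); x=np.array([-.9036,.4285,0])
f=lambda u,v,a,b:(u/5+a-.5,v/5+b-.5)
for s,q in (((66,52),(175,115)),((285,50),(330,190))):
    X,e1,e2=tri(f(*s,45,205),f(*q,10,240)); d=X-t; print(X.round(3),"tool-frame",(d@x).round(3),(d@y).round(3),d[2].round(3),e1.round(1),e2.round(1))
for k,(s,q) in {"l1":((314,240),(404,261)),"l2":((553,247),(615,378))}.items():
    X,e1,e2=tri(px("scene",s),px("top",q)); print(k,X.round(4),mm(X).round(1),e1.round(2),e2.round(2))
for p in ((-109.8,70,58),): print(proj("scene",pose(V,[np.array(p)/1e3])))
E
```

```text
[0.314 0.615 0.279] tool-frame -0.02 0.066 0.092 [1.2 0.5] [-1.6 -0.6]
[0.271 0.525 0.28 ] tool-frame -0.02 -0.035 0.093 [0.7 0.2] [-0.9 -0.3]
l1 [0.5771 0.0327 0.0619] [-97.8  69.8  61.9] [-0.08 -0.01] [0.11 0.06]
l2 [ 0.505  -0.0876  0.0622] [-98.3 -70.4  62.2] [-0.24 -0.01] [0.33 0.18]
[[236.47307274 207.06905675]]
```

Latch triangulation agrees with the box fit to within 1 mm. The real tips are at least 25–35 mm above the reported TCP and may be resting just above the bar. Retrying lower.

{"name": "carry_out", "arguments": {
  "deltas": [
    {"hand":45,"dp":[0,0,0],"spin":0},
    {"hand":45,"dp":[0,0,0],"spin":0},
    {"hand":45,"dp":[0,0,0.01],"spin":0},
    {"hand":45,"dp":[0,0,0.02],"spin":0},
    {"hand":45,"dp":[0,0,0.03],"spin":0},
    {"hand":45,"dp":[0,0,0.03],"spin":0},
    {"hand":20,"dp":[0,0,0.03],"spin":0},
    {"hand":20,"dp":[0,0,0.03],"spin":0},
    {"hand":20,"dp":[0,0,0.03],"spin":0},
    {"hand":20,"dp":[0,0,0.03],"spin":0}
  ]
}}

```text
time: 7.1
ee_pos: [0.5753, 0.0352, 0.023]
eef_rot: [0.265, 0.964, 0.001, 0.001]
ft_force: [2.3, 4.1, -1.1]
width: 0.0239
grip_force: 15.0
```

Contact now: 15 N at 23.9 mm, probably only the tips on the bar's rounded ends. I'll regrip about 5 mm deeper and re-centre.

{"name": "carry_out", "arguments": {
  "deltas": [
    {"hand":36,"dp":[0,0.005,0],"spin":0},
    {"hand":36,"dp":[0,0.005,0],"spin":0},
    {"hand":36,"dp":[0,0.005,0.01],"spin":0},
    {"hand":36,"dp":[0,0.005,0.02],"spin":0},
    {"hand":36,"dp":[0,0.005,0.02],"spin":0},
    {"hand":20,"dp":[0,0.005,0.02],"spin":0},
    {"hand":20,"dp":[0,0.005,0.02],"spin":0},
    {"hand":20,"dp":[0,0.005,0.02],"spin":0},
    {"hand":20,"dp":[0,0.005,0.02],"spin":0}
  ]
}}

```text
time: 8.0
ee_pos: [0.5753, 0.0352, 0.0178]
eef_rot: [0.265, 0.964, 0.0, 0.0]
ft_force: [1.2, 2.2, -0.9]
width: 0.0238
grip_force: 15.0
```

```bash
python3 - <<'E'
from h import *
st()
E
```

```text
8.0 box [-100.6   71.    17.8] yawerr deg -0.0 F [ 1.2  2.2 -0.9] w 23.8 14.999927580356598
```

The width did not change with depth, so the pad edge probably catches the rounded end off-axis in x. I'll shift 7 mm toward the box and regrip.

{"name": "carry_out", "arguments": {
  "deltas": [
    {"hand":36,"dp":[0,0.004,0],"spin":0},
    {"hand":36,"dp":[0,0.004,0],"spin":0},
    {"hand":36,"dp":[-0.014,0.004,0],"spin":0},
    {"hand":36,"dp":[-0.028,0.004,0],"spin":0},
    {"hand":36,"dp":[-0.028,0.004,0],"spin":0},
    {"hand":20,"dp":[-0.028,0.004,0],"spin":0},
    {"hand":20,"dp":[-0.028,0.004,0],"spin":0},
    {"hand":20,"dp":[-0.028,0.004,0],"spin":0},
    {"hand":20,"dp":[-0.028,0.004,0],"spin":0}
  ]
}}

```text
time: 8.9
ee_pos: [0.5814, 0.0318, 0.0176]
eef_rot: [0.265, 0.964, -0.0, -0.0]
ft_force: [-0.4, -1.4, -0.6]
width: 0.0242
grip_force: 15.0
```

```bash
python3 - <<'E'
from h import *
st()
E
```

```text
8.9 box [-93.6  71.2  17.6] yawerr deg -0.04 F [-0.4 -1.4 -0.6] w 24.2 14.99999463558197
```

Gripped on the bar (about 24 mm either way, 15 N), and the z-offset is about 36 mm. Swinging the left latch along its arc.

{"name": "carry_out", "arguments": {
  "deltas": [
    {"hand":20,"dp":[0.024,0,-0.01],"spin":0},
    {"hand":20,"dp":[0.045,0,-0.023],"spin":0},
    {"hand":20,"dp":[0.065,0,-0.04],"spin":0},
    {"hand":20,"dp":[0.082,0,-0.059],"spin":0},
    {"hand":20,"dp":[0.096,0,-0.08],"spin":0},
    {"hand":20,"dp":[0.106,0,-0.104],"spin":0},
    {"hand":20,"dp":[0.113,0,-0.128],"spin":0},
    {"hand":20,"dp":[0.117,0,-0.154],"spin":0},
    {"hand":20,"dp":[0.116,0,-0.179],"spin":0},
    {"hand":20,"dp":[0.111,0,-0.204],"spin":0},
    {"hand":20,"dp":[0.109,0,-0.213],"spin":0},
    {"hand":20,"dp":[0.109,0,-0.213],"spin":0},
    {"hand":20,"dp":[0.109,0,-0.213],"spin":0}
  ],
  "force": 20
}}

```text
time: 10.2
ee_pos: [0.5585, 0.0459, 0.071]
eef_rot: [0.265, 0.964, 0.0, 0.0]
ft_force: [-0.3, 0.3, 0.1]
width: 0.0203
grip_force: 0.0
```

```bash
python3 - <<'E'
from h import *
st()
E
```

```text
10.2 box [-120.6   71.6   71. ] yawerr deg -0.03 F [-0.3  0.3  0.1] w 20.3 0.0
```

It slipped off. I'll raise a little and check the latch numerically from its orange pixels.

{"name": "carry_out", "arguments": {
  "deltas": [
    {"hand":45,"dp":[0.05,0,-0.15],"spin":0},
    {"hand":45,"dp":[0.1,0,-0.3],"spin":0},
    {"hand":45,"dp":[0.1,0,-0.35],"spin":0},
    {"hand":45,"dp":[0.1,0,-0.35],"spin":0}
  ]
}}

```text
time: 10.6
ee_pos: [0.538, 0.059, 0.1603]
eef_rot: [0.265, 0.964, 0.001, 0.002]
ft_force: [1.3, -0.2, -0.3]
width: 0.0418
grip_force: 0.0
```

```bash
cat >> h.py <<'E'
import cv2
def omask(n,roi):
    a,b,c,d=roi; h=cv2.cvtColor(camera(n)[b:d,a:c],cv2.COLOR_RGB2HSV)
    m=(h[...,0]>8)&(h[...,0]<24)&(h[...,1]>140)&(h[...,2]>90)
    print(n,roi); [print("%3d "%(b+i)+"".join("#" if v else "." for v in r)) for i,r in enumerate(m)]
E
python3 - <<'E'
from h import *
st()
omask("scene",(228,185,290,212))
for t in (0,.3,.7,1.2,1.5):
    P=pose(V,[[-.084-.0427*np.sin(t+.322),y,.102-.0427*np.cos(t+.322)] for y in (.0833,.0567)]); print(t,proj("scene",P).round(1).tolist())
E
```

```text
10.6 box [-144.9   72.4  160.3] yawerr deg -0.01 F [ 1.3 -0.2 -0.3] w 41.8 0.0
scene (228, 185, 290, 212)
185 ..............................................................
186 ..............................................................
187 ..............................................................
188 ...................#####################......................
189 ..................#######################.....................
190 ..................#######################.....................
191 ..................#######################.....................
192 .......#..........#######################.....................
193 ......#######.....#######################.......#.............
194 ......#######.....................#######.....#######.........
195 ......#######................................########.........
196 ......#######.................................#######.........
197 ......######..................................#######.........
198 .....#######..................................#######.........
199 .....#######.................................#######
[... 297 characters left out ...]
...............................########.........
205 .............................................########.........
206 .............................................########.........
207 ..............................................................
208 ..............................................................
209 ..............................................................
210 ..............................................................
211 ..............................................................
0 [[233.0, 204.5], [240.5, 204.7]]
0.3 [[232.7, 204.5], [240.2, 204.7]]
0.7 [[232.3, 202.7], [239.9, 203.0]]
1.2 [[232.0, 198.2], [239.7, 198.5]]
1.5 [[232.0, 194.8], [239.7, 195.0]]
```

The left latch now hangs partly out, at roughly 0.9 rad (its lower end at row 202 against 206 shut). I'll pinch the bar again, deeper between the pads and harder.

{"name": "carry_out", "arguments": {
  "deltas": [
    {"hand":45,"dp":[-0.088,-0.004,0],"spin":0},
    {"hand":45,"dp":[-0.088,-0.004,0.2],"spin":0},
    {"hand":45,"dp":[-0.088,-0.004,0.36],"spin":0},
    {"hand":45,"dp":[-0.088,-0.004,0.46],"spin":0},
    {"hand":45,"dp":[-0.088,-0.004,0.5],"spin":0},
    {"hand":45,"dp":[-0.088,-0.004,0.51],"spin":0},
    {"hand":45,"dp":[-0.088,-0.004,0.51],"spin":0},
    {"hand":18,"dp":[-0.088,-0.004,0.51],"spin":0},
    {"hand":18,"dp":[-0.088,-0.004,0.51],"spin":0},
    {"hand":18,"dp":[-0.088,-0.004,0.51],"spin":0},
    {"hand":18,"dp":[-0.088,-0.004,0.51],"spin":0}
  ],
  "force": 30
}}

```text
time: 11.75
ee_pos: [0.5557, 0.047, 0.0316]
eef_rot: [0.265, 0.964, 0.001, 0.001]
ft_force: [2.0, 1.0, 0.2]
width: 0.0223
grip_force: 21.3
```

```bash
python3 - <<'E'
from h import *
st()
E
```

```text
11.75 box [-123.5   71.1   31.6] yawerr deg -0.02 F [2.  1.  0.2] w 22.3 21.26953956205398
```

{"name": "carry_out", "arguments": {
  "deltas": [
    {"hand":18,"dp":[0,0,0],"spin":0},
    {"hand":18,"dp":[0,0,0],"spin":0}
  ],
  "force": 10
}}

```text
time: 11.95
ee_pos: [0.5557, 0.0469, 0.0313]
eef_rot: [0.265, 0.964, 0.0, 0.0]
ft_force: [2.1, 0.7, 0.2]
width: 0.0228
grip_force: 9.9
```

```bash
python3 - <<'E'
from h import *
st()
omask("scene",(228,190,245,210))
E
```

```text
11.95 box [-123.5   71.    31.3] yawerr deg -0.02 F [2.1 0.7 0.2] w 22.8 9.882946028374135
scene (228, 190, 245, 210)
190 .................
191 .................
192 .......#.........
193 ......######.....
194 ......######.....
195 ......######.....
196 ......######.....
197 .....#######.....
198 .....#######.....
199 .....#######.....
200 .....#######.....
201 ......######.....
202 .......#####.....
203 .................
204 .................
205 .................
206 .................
207 .................
208 .................
209 .................
```

{"name": "carry_out", "arguments": {
  "deltas": [
    {"hand":18,"dp":[0,0,0],"spin":0},
    {"hand":18,"dp":[0.004,0,-0.012],"spin":0},
    {"hand":18,"dp":[0.007,0,-0.023],"spin":0},
    {"hand":18,"dp":[0.009,0,-0.035],"spin":0},
    {"hand":18,"dp":[0.01,0,-0.048],"spin":0},
    {"hand":18,"dp":[0.01,0,-0.06],"spin":0}
  ],
  "force": 30
}}

```text
time: 12.6
ee_pos: [0.5553, 0.047, 0.0466]
eef_rot: [0.266, 0.964, 0.0, 0.002]
ft_force: [13.1, -2.0, -5.8]
width: 0.0215
grip_force: 30.2
```

```bash
python3 - <<'E'
from h import *
st()
omask("scene",(228,188,245,208))
E
```

```text
12.6 box [-123.9   71.    46.6] yawerr deg -0.07 F [13.1 -2.  -5.8] w 21.5 30.229066307656467
scene (228, 188, 245, 208)
188 .................
189 .................
190 .................
191 .................
192 ......######.....
193 ......######.....
194 ......######.....
195 .....#######.....
196 .....#######.....
197 .....#######.....
198 .....#######.....
199 .......####......
200 .................
201 .................
202 .................
203 .................
204 .................
205 .................
206 .................
207 .................
```

The latch follows, to about 1.2 rad. The tool feels 13 N toward the box, so I'll ease in by a few mm while continuing up.

{"name": "carry_out", "arguments": {
  "deltas": [
    {"hand":18,"dp":[-0.01,0,-0.012],"spin":0},
    {"hand":18,"dp":[-0.014,0,-0.024],"spin":0},
    {"hand":18,"dp":[-0.018,0,-0.036],"spin":0},
    {"hand":18,"dp":[-0.022,0,-0.05],"spin":0},
    {"hand":18,"dp":[-0.022,0,-0.05],"spin":0}
  ]
}}

```text
time: 13.15
ee_pos: [0.5576, 0.0456, 0.0584]
eef_rot: [0.265, 0.964, 0.0, -0.0]
ft_force: [3.5, 5.1, -2.7]
width: 0.0215
grip_force: 31.2
```

```bash
python3 - <<'E'
from h import *
st()
omask("scene",(228,186,245,206))
E
```

```text
13.15 box [-121.2   71.    58.4] yawerr deg 0.01 F [ 3.5  5.1 -2.7] w 21.5 31.23923542443663
scene (228, 186, 245, 206)
186 .................
187 .................
188 .................
189 .................
190 .................
191 .....######......
192 .....#######.....
193 .....#######.....
194 .....#######.....
195 .....#######.....
196 .......###.......
197 .................
198 .................
199 .................
200 .................
201 .................
202 .................
203 .................
204 .................
205 .................
```

The left latch is at about 1.5 rad. Releasing, lifting and moving over to the right latch.

{"name": "carry_out", "arguments": {
  "deltas": [
    {"hand":45,"dp":[0,0,0],"spin":0},
    {"hand":45,"dp":[0,0,0],"spin":0},
    {"hand":45,"dp":[0,0,0],"spin":0},
    {"hand":45,"dp":[0,0,-0.15],"spin":0},
    {"hand":45,"dp":[0,0,-0.34],"spin":0},
    {"hand":45,"dp":[-0.09,-0.2,-0.34],"spin":0},
    {"hand":45,"dp":[-0.09,-0.4,-0.34],"spin":0},
    {"hand":45,"dp":[-0.09,-0.56,-0.34],"spin":0},
    {"hand":45,"dp":[-0.09,-0.56,-0.34],"spin":0},
    {"hand":45,"dp":[-0.09,-0.56,-0.34],"spin":0}
  ]
}}

```text
time: 14.2
ee_pos: [0.5049, -0.0878, 0.1436]
eef_rot: [0.267, 0.964, 0.0, 0.0]
ft_force: [0.4, 0.2, -0.5]
width: 0.0454
grip_force: 0.0
```

```bash
python3 - <<'E'
from h import *
to((-98,-69,18))
omask("scene",(228,186,290,208))
E
```

```text
14.2 box [-98.3 -70.7 143.6] yawerr deg -0.18 F [ 0.4  0.2 -0.5] w 45.4 0.0
(-98, -69, 18) dp [-0.0013  0.0066  0.5026]
scene (228, 186, 290, 208)
186 ..............................................................
187 ..............................................................
188 ...................#####################......................
189 ..................#######################.....................
190 ..................#######################.....................
191 ..................#######################.....................
192 ....########......#######################.....................
193 .....########.....#######################.......##............
194 .....#######......................#######.....#######.........
195 .....#######.................................########.........
196 ......#####...................................#######.........
197 ........##....................................#######.........
198 ..............................................#######.........
199 .............................................########.........
200 .............................................########.........
201 .............................................########.........
202 .............................................########.........
203 .............................................########.........
204 .............................................########.........
205 .............................................########.........
206 .............................................########.........
207 ..............................................................
```

{"name": "carry_out", "arguments": {
  "deltas": [
    {"hand":45,"dp":[-0.001,0.007,0],"spin":0},
    {"hand":45,"dp":[-0.001,0.007,0.18],"spin":0},
    {"hand":45,"dp":[-0.001,0.007,0.34],"spin":0},
    {"hand":45,"dp":[-0.001,0.007,0.42],"spin":0},
    {"hand":45,"dp":[-0.001,0.007,0.46],"spin":0},
    {"hand":45,"dp":[-0.001,0.007,0.48],"spin":0},
    {"hand":45,"dp":[-0.001,0.007,0.5],"spin":0},
    {"hand":45,"dp":[-0.001,0.007,0.5],"spin":0},
    {"hand":18,"dp":[-0.001,0.007,0.5],"spin":0},
    {"hand":18,"dp":[-0.001,0.007,0.5],"spin":0},
    {"hand":18,"dp":[-0.001,0.007,0.5],"spin":0},
    {"hand":18,"dp":[-0.001,0.007,0.5],"spin":0},
    {"hand":18,"dp":[-0.001,0.007,0.5],"spin":0}
  ],
  "force": 30
}}

```text
time: 15.55
ee_pos: [0.5065, -0.0863, 0.0187]
eef_rot: [0.266, 0.964, -0.0, 0.0]
ft_force: [-1.9, -3.2, 2.3]
width: 0.0229
grip_force: 30.0
```

```bash
python3 - <<'E'
from h import *
st()
E
```

```text
15.55 box [-97.7 -68.5  18.7] yawerr deg -0.07 F [-1.9 -3.2  2.3] w 22.9 30.000826120376587
```

{"name": "carry_out", "arguments": {
  "deltas": [
    {"hand":18,"dp":[0.012,0,-0.005],"spin":0},
    {"hand":18,"dp":[0.024,0,-0.01],"spin":0},
    {"hand":18,"dp":[0.035,0,-0.016],"spin":0},
    {"hand":18,"dp":[0.045,0,-0.023],"spin":0},
    {"hand":18,"dp":[0.055,0,-0.031],"spin":0},
    {"hand":18,"dp":[0.065,0,-0.04],"spin":0},
    {"hand":18,"dp":[0.074,0,-0.049],"spin":0},
    {"hand":18,"dp":[0.082,0,-0.059],"spin":0},
    {"hand":18,"dp":[0.082,0,-0.059],"spin":0}
  ]
}}

```text
time: 16.45
ee_pos: [0.488, -0.0752, 0.0331]
eef_rot: [0.266, 0.964, -0.0, -0.001]
ft_force: [-2.7, -4.5, -2.4]
width: 0.023
grip_force: 30.0
```

```bash
python3 - <<'E'
from h import *
st()
omask("scene",(265,188,290,210))
E
```

```text
16.45 box [-119.3  -68.5   33.1] yawerr deg -0.06 F [-2.7 -4.5 -2.4] w 23.0 30.000141263008118
scene (265, 188, 290, 210)
188 .........................
189 .........................
190 .........................
191 .........................
192 ####.....................
193 ####.....######..........
194 .........#######.........
195 .........#######.........
196 ........########.........
197 ........########.........
198 ........########.........
199 ........########.........
200 ........########.........
201 ........########.........
202 ........########.........
203 ........########.........
204 ........########.........
205 .............##..........
206 .........................
207 .........................
208 .........................
209 .........................
```

Holding well with small forces. Continuing the arc to about 1.5 rad.

{"name": "carry_out", "arguments": {
  "deltas": [
    {"hand":18,"dp":[0.007,0,-0.01],"spin":0},
    {"hand":18,"dp":[0.014,0,-0.021],"spin":0},
    {"hand":18,"dp":[0.019,0,-0.033],"spin":0},
    {"hand":18,"dp":[0.024,0,-0.045],"spin":0},
    {"hand":18,"dp":[0.028,0,-0.057],"spin":0},
    {"hand":18,"dp":[0.031,0,-0.069],"spin":0},
    {"hand":18,"dp":[0.033,0,-0.082],"spin":0},
    {"hand":18,"dp":[0.035,0,-0.095],"spin":0},
    {"hand":18,"dp":[0.035,0,-0.095],"spin":0}
  ]
}}

```text
time: 17.4
ee_pos: [0.4811, -0.071, 0.0572]
eef_rot: [0.266, 0.964, -0.0, 0.0]
ft_force: [-2.5, -6.6, -1.7]
width: 0.0225
grip_force: 30.0
```

```bash
python3 - <<'E'
from h import *
st()
omask("scene",(265,188,290,206))
E
```

```text
17.4 box [-127.3  -68.4   57.2] yawerr deg -0.07 F [-2.5 -6.6 -1.7] w 22.5 29.999025464057922
scene (265, 188, 290, 206)
188 ####.....................
189 ####.....................
190 ####.....................
191 ####.....#######.........
192 ..##.....#######.........
193 .........#######.........
194 ........########.........
195 .........#######.........
196 ........########.........
197 ........########.........
198 ........########.........
199 ........#######..........
200 .............##..........
201 .........................
202 .........................
203 .........................
204 .........................
205 .........................
```

{"name": "carry_out", "arguments": {
  "deltas": [
    {"hand":18,"dp":[0,0,-0.012],"spin":0},
    {"hand":18,"dp":[-0.001,0,-0.025],"spin":0},
    {"hand":18,"dp":[-0.003,0,-0.038],"spin":0},
    {"hand":18,"dp":[-0.006,0,-0.05],"spin":0},
    {"hand":18,"dp":[-0.008,0,-0.058],"spin":0},
    {"hand":18,"dp":[-0.008,0,-0.058],"spin":0},
    {"hand":45,"dp":[-0.008,0,-0.058],"spin":0},
    {"hand":45,"dp":[-0.008,0,-0.058],"spin":0},
    {"hand":45,"dp":[-0.008,0,-0.058],"spin":0},
    {"hand":60,"dp":[-0.008,0,-0.2],"spin":0},
    {"hand":60,"dp":[-0.008,0,-0.38],"spin":0},
    {"hand":60,"dp":[-0.008,0.15,-0.38],"spin":0},
    {"hand":60,"dp":[-0.008,0.28,-0.38],"spin":0},
    {"hand":60,"dp":[-0.008,0.28,-0.38],"spin":0},
    {"hand":60,"dp":[-0.008,0.28,-0.38],"spin":0}
  ]
}}

```text
time: 18.95
ee_pos: [0.5191, -0.0104, 0.1519]
eef_rot: [0.264, 0.964, 0.0, -0.0]
ft_force: [-0.0, -0.6, -0.5]
width: 0.0597
grip_force: 0.0
```

```bash
python3 - <<'E'
from h import *
to((-98,1.5,60),(-98,1.5,48))
omask("scene",(228,186,290,206))
E
```

```text
18.95 box [-125.7    3.1  151.9] yawerr deg 0.08 F [-0.  -0.6 -0.5] w 59.7 0.0
(-98, 1.5, 60) dp [-0.1107 -0.0067  0.3675]
(-98, 1.5, 48) dp [-0.1107 -0.0068  0.4155]
scene (228, 186, 290, 206)
186 ..............................................................
187 ..............................................................
188 ...................#####################......................
189 ..................#######################.....................
190 ..................#######################.....................
191 ..................#######################.....................
192 ....########......#######################.....................
193 .....########.....#######################.....#######.........
194 .....#######......................#######....########.........
195 .....#######.................................########.........
196 ......#####..................................########.........
197 ........##...................................########.........
198 .............................................########.........
199 .............................................########.........
200 .............................................########.........
201 .............................................########.........
202 ..............................................................
203 ..............................................................
204 ..............................................................
205 ..............................................................
```

The right latch slipped at the end and sits near 1.0 rad. I'll regrip deeper, as I did on the left, and finish the swing.

{"name": "carry_out", "arguments": {
  "deltas": [
    {"hand":45,"dp":[0,-0.15,0],"spin":0},
    {"hand":45,"dp":[0,-0.286,0],"spin":0},
    {"hand":45,"dp":[0,-0.286,0],"spin":0},
    {"hand":45,"dp":[0,-0.286,0.18],"spin":0},
    {"hand":45,"dp":[0,-0.286,0.34],"spin":0},
    {"hand":45,"dp":[0,-0.286,0.42],"spin":0},
    {"hand":45,"dp":[0,-0.286,0.46],"spin":0},
    {"hand":45,"dp":[0,-0.286,0.465],"spin":0},
    {"hand":45,"dp":[0,-0.286,0.465],"spin":0},
    {"hand":18,"dp":[0,-0.286,0.465],"spin":0},
    {"hand":18,"dp":[0,-0.286,0.465],"spin":0},
    {"hand":18,"dp":[0,-0.286,0.465],"spin":0},
    {"hand":18,"dp":[0,-0.286,0.465],"spin":0}
  ]
}}

```text
time: 20.3
ee_pos: [0.4828, -0.0725, 0.0361]
eef_rot: [0.265, 0.964, 0.0, 0.0]
ft_force: [0.5, 0.7, 0.9]
width: 0.0224
grip_force: 27.4
```

```bash
python3 - <<'E'
from h import *
st()
E
```

```text
20.3 box [-125.1  -68.9   36.1] yawerr deg -0.02 F [0.5 0.7 0.9] w 22.4 27.441537380218506
```

{"name": "carry_out", "arguments": {
  "deltas": [
    {"hand":18,"dp":[0.002,0,-0.012],"spin":0},
    {"hand":18,"dp":[0.003,0,-0.024],"spin":0},
    {"hand":18,"dp":[0.003,0,-0.036],"spin":0},
    {"hand":18,"dp":[0.002,0,-0.049],"spin":0},
    {"hand":18,"dp":[0,0,-0.061],"spin":0},
    {"hand":18,"dp":[-0.003,0,-0.074],"spin":0},
    {"hand":18,"dp":[-0.007,0,-0.088],"spin":0},
    {"hand":18,"dp":[-0.012,0,-0.1],"spin":0},
    {"hand":18,"dp":[-0.015,0,-0.108],"spin":0},
    {"hand":18,"dp":[-0.015,0,-0.108],"spin":0}
  ]
}}

```text
time: 21.3
ee_pos: [0.4863, -0.0747, 0.0631]
eef_rot: [0.265, 0.964, 0.0, 0.001]
ft_force: [5.3, -1.2, -2.4]
width: 0.0218
grip_force: 29.6
```

```bash
python3 - <<'E'
from h import *
st()
omask("scene",(265,186,290,204))
E
```

```text
21.3 box [-121.   -68.9   63.1] yawerr deg -0.03 F [ 5.3 -1.2 -2.4] w 21.8 29.617827219190076
scene (265, 186, 290, 204)
186 ####.....................
187 ####.........#...........
188 ####.....#######.........
189 ####.....#######.........
190 .........#######.........
191 ........########.........
192 ........########.........
193 .........#######.........
194 ...........#####.........
195 .........................
196 .........................
197 .........................
198 .........................
199 .........................
200 .........................
201 .........................
202 .........................
203 .........................
```

The latch reached its end and the lid is being lifted a bit (the label moved up). I'll lower it gently and then release.

{"name": "carry_out", "arguments": {
  "deltas": [
    {"hand":18,"dp":[0,0,0.01],"spin":0},
    {"hand":18,"dp":[0,0,0.02],"spin":0},
    {"hand":18,"dp":[0,0,0.03],"spin":0},
    {"hand":18,"dp":[0,0,0.03],"spin":0}
  ]
}}

```text
time: 21.75
ee_pos: [0.4847, -0.074, 0.0544]
eef_rot: [0.265, 0.964, 0.0, -0.001]
ft_force: [0.1, 4.7, -1.5]
width: 0.0215
grip_force: 29.6
```

```bash
python3 - <<'E'
from h import *
st()
omask("scene",(265,186,290,204))
E
```

```text
21.75 box [-122.7  -69.1   54.4] yawerr deg -0.0 F [ 0.1  4.7 -1.5] w 21.5 29.631600421689654
scene (265, 186, 290, 204)
186 ####.....................
187 ####.....................
188 ####.....................
189 ####.....................
190 ####......######.........
191 ####.....#######.........
192 .........#######.........
193 ........########.........
194 ........########.........
195 ........########.........
196 ........########.........
197 ..........####...........
198 .........................
199 .........................
200 .........................
201 .........................
202 .........................
203 .........................
```

{"name": "carry_out", "arguments": {
  "deltas": [
    {"hand":45,"dp":[0,0,0.01],"spin":0},
    {"hand":45,"dp":[0,0,0.01],"spin":0},
    {"hand":45,"dp":[0,0,0.01],"spin":0}
  ]
}}

```text
time: 22.1
ee_pos: [0.4855, -0.0754, 0.0528]
eef_rot: [0.266, 0.964, -0.0, 0.0]
ft_force: [-0.2, 0.4, -1.3]
width: 0.0383
grip_force: 0.0
```

```bash
python3 - <<'E'
from h import *
st()
omask("scene",(228,186,290,204))
E
```

```text
22.1 box [-121.3  -69.9   52.8] yawerr deg -0.07 F [-0.2  0.4 -1.3] w 38.3 0.0
scene (228, 186, 290, 204)
186 ..............................................................
187 ..............................................................
188 ...................####################.......................
189 ..................######################......................
190 ..................######################......................
191 ..................######################......................
192 ....########......#######################.....................
193 .....########.....#######################.....#######.........
194 .....#######......................######......#######.........
195 .....#######.................................########.........
196 ......#####..................................########.........
197 .......###...................................########.........
198 ..............................................#######.........
199 .............................................########.........
200 ...............................................#####..........
201 ..............................................................
202 ..............................................................
203 ..............................................................
```

The lid is shut and the right latch is at about 1.2 rad. One more gentle, low-force pinch to bring it level.

{"name": "carry_out", "arguments": {
  "deltas": [
    {"hand":45,"dp":[0.016,0.004,0],"spin":0},
    {"hand":18,"dp":[0.016,0.004,0],"spin":0},
    {"hand":18,"dp":[0.016,0.004,0],"spin":0},
    {"hand":18,"dp":[0.016,0.004,0],"spin":0},
    {"hand":18,"dp":[0.016,0.004,0],"spin":0},
    {"hand":18,"dp":[0.016,0.004,-0.012],"spin":0},
    {"hand":18,"dp":[0.015,0.004,-0.025],"spin":0},
    {"hand":18,"dp":[0.013,0.004,-0.037],"spin":0},
    {"hand":18,"dp":[0.01,0.004,-0.05],"spin":0},
    {"hand":18,"dp":[0.01,0.004,-0.05],"spin":0}
  ],
  "force": 10
}}

```text
time: 23.15
ee_pos: [0.4846, -0.0733, 0.0658]
eef_rot: [0.266, 0.964, -0.0, 0.001]
ft_force: [2.6, -4.5, -2.5]
width: 0.0238
grip_force: 10.3
```

```bash
python3 - <<'E'
from h import *
st()
omask("scene",(265,186,290,204))
E
```

```text
23.15 box [-123.1  -68.6   65.8] yawerr deg -0.07 F [ 2.6 -4.5 -2.5] w 23.8 10.330531988292933
scene (265, 186, 290, 204)
186 ####.....................
187 ####.....................
188 ####.....................
189 ####.....................
190 ####.....................
191 ####.....######..........
192 ####....########.........
193 ........########.........
194 ........########.........
195 ........########.........
196 .........#######.........
197 ..........####...........
198 .........................
199 .........................
200 .........................
201 .........................
202 .........................
203 .........................
```

Good: about 1.45 rad with the lid down. Releasing and moving above the lid tab.

{"name": "carry_out", "arguments": {
  "deltas": [
    {"hand":45,"dp":[0,0,0],"spin":0},
    {"hand":45,"dp":[0,0,0],"spin":0},
    {"hand":45,"dp":[0,0,0],"spin":0},
    {"hand":58,"dp":[0,0,-0.18],"spin":0},
    {"hand":58,"dp":[0,0,-0.32],"spin":0},
    {"hand":58,"dp":[-0.1,0.15,-0.32],"spin":0},
    {"hand":58,"dp":[-0.1,0.28,-0.32],"spin":0},
    {"hand":58,"dp":[-0.1,0.28,-0.32],"spin":0},
    {"hand":58,"dp":[-0.1,0.28,-0.32],"spin":0}
  ]
}}

```text
time: 24.1
ee_pos: [0.5409, -0.0245, 0.1447]
eef_rot: [0.264, 0.964, -0.0, -0.001]
ft_force: [0.1, 0.1, -0.9]
width: 0.058
grip_force: 0.0
```

```bash
python3 - <<'E'
from h import *
to((-98,1,46))
omask("scene",(228,186,290,204))
E
```

```text
24.1 box [-99.7   2.2 144.7] yawerr deg 0.06 F [ 0.1  0.1 -0.9] w 58.0 0.0
(-98, 1, 46) dp [-0.007  -0.0043  0.3949]
scene (228, 186, 290, 204)
186 ..............................................................
187 ..............................................................
188 ...................#####################......................
189 ..................#######################.....................
190 ..................#######################.....................
191 ..................#######################.....................
192 ....#########.....#######################.....................
193 .....########.....#######################.....#######.........
194 .....#######......................#######....########.........
195 .....#######.................................########.........
196 ......#####..................................########.........
197 .......###...................................########.........
198 ..............................................#######.........
199 ...............................................####...........
200 ..............................................................
201 ..............................................................
202 ..............................................................
203 ..............................................................
```

Both latches are well out. Pinching the tab.

{"name": "carry_out", "arguments": {
  "deltas": [
    {"hand":58,"dp":[-0.006,-0.004,0.18],"spin":0},
    {"hand":58,"dp":[-0.006,-0.004,0.32],"spin":0},
    {"hand":58,"dp":[-0.006,-0.004,0.37],"spin":0},
    {"hand":58,"dp":[-0.006,-0.004,0.395],"spin":0},
    {"hand":58,"dp":[-0.006,-0.004,0.395],"spin":0},
    {"hand":30,"dp":[-0.006,-0.004,0.395],"spin":0},
    {"hand":30,"dp":[-0.006,-0.004,0.395],"spin":0},
    {"hand":30,"dp":[-0.006,-0.004,0.395],"spin":0},
    {"hand":30,"dp":[-0.006,-0.004,0.395],"spin":0},
    {"hand":30,"dp":[-0.006,-0.004,0.395],"spin":0}
  ],
  "force": 25
}}

```text
time: 25.15
ee_pos: [0.5425, -0.0266, 0.047]
eef_rot: [0.265, 0.964, 0.0, 0.0]
ft_force: [0.7, 0.3, 3.7]
width: 0.0352
grip_force: 25.0
```

```bash
python3 - <<'E'
from h import *
s,_=st()
# arc of pinch point about lid hinge
P0=np.array([-98.,90.5]); H=np.array([81.,85.]); d=P0-H
for a in np.r_[np.arange(.1,1.5,.1),1.48,1.5]:
    c,sn=np.cos(a),np.sin(a); q=H+[c*d[0]+sn*d[1],-sn*d[0]+c*d[1]]-P0
    print(round(a,2),[round(-q[0]/250,3),0,round(-q[1]/250,3)])
E
```

```text
25.15 box [-97.3   1.2  47. ] yawerr deg -0.02 F [0.7 0.3 3.7] w 35.2 25.000774562358856
0.1 [np.float64(-0.006), 0, np.float64(-0.071)]
0.2 [np.float64(-0.019), 0, np.float64(-0.142)]
0.3 [np.float64(-0.038), 0, np.float64(-0.211)]
0.4 [np.float64(-0.065), 0, np.float64(-0.277)]
0.5 [np.float64(-0.098), 0, np.float64(-0.341)]
0.6 [np.float64(-0.137), 0, np.float64(-0.4)]
0.7 [np.float64(-0.183), 0, np.float64(-0.456)]
0.8 [np.float64(-0.233), 0, np.float64(-0.507)]
0.9 [np.float64(-0.288), 0, np.float64(-0.553)]
1.0 [np.float64(-0.348), 0, np.float64(-0.592)]
1.1 [np.float64(-0.411), 0, np.float64(-0.626)]
1.2 [np.float64(-0.477), 0, np.float64(-0.653)]
1.3 [np.float64(-0.546), 0, np.float64(-0.674)]
1.4 [np.float64(-0.616), 0, np.float64(-0.687)]
1.48 [np.float64(-0.673), 0, np.float64(-0.693)]
1.5 [np.float64(-0.687), 0, np.float64(-0.694)]
```

{"name": "carry_out", "arguments": {
  "deltas": [
    {"hand":30,"dp":[-0.003,0,-0.036],"spin":0},
    {"hand":30,"dp":[-0.006,0,-0.071],"spin":0},
    {"hand":30,"dp":[-0.012,0,-0.107],"spin":0},
    {"hand":30,"dp":[-0.019,0,-0.142],"spin":0},
    {"hand":30,"dp":[-0.028,0,-0.177],"spin":0},
    {"hand":30,"dp":[-0.038,0,-0.211],"spin":0},
    {"hand":30,"dp":[-0.051,0,-0.244],"spin":0},
    {"hand":30,"dp":[-0.065,0,-0.277],"spin":0}
  ],
  "force": 35
}}

```text
time: 25.95
ee_pos: [0.5562, -0.0348, 0.1164]
eef_rot: [0.265, 0.964, 0.0, 0.0]
ft_force: [5.4, 2.3, -6.0]
width: 0.0351
grip_force: 35.0
```

```bash
python3 - <<'E'
from h import *
st()
E
```

```text
25.95 box [-81.2   1.1 116.4] yawerr deg -0.01 F [ 5.4  2.3 -6. ] w 35.1 34.99863803386688
```

{"name": "carry_out", "arguments": {
  "deltas": [
    {"hand":30,"dp":[-0.033,0,-0.064],"spin":0},
    {"hand":30,"dp":[-0.072,0,-0.123],"spin":0},
    {"hand":30,"dp":[-0.118,0,-0.179],"spin":0},
    {"hand":30,"dp":[-0.168,0,-0.23],"spin":0},
    {"hand":30,"dp":[-0.223,0,-0.276],"spin":0},
    {"hand":30,"dp":[-0.283,0,-0.315],"spin":0},
    {"hand":30,"dp":[-0.346,0,-0.349],"spin":0},
    {"hand":30,"dp":[-0.412,0,-0.376],"spin":0}
  ]
}}

```text
time: 26.75
ee_pos: [0.6442, -0.0872, 0.21]
eef_rot: [0.265, 0.964, 0.0, -0.001]
ft_force: [2.0, 2.8, -6.0]
width: 0.0352
grip_force: 35.0
```

```bash
python3 - <<'E'
from h import *
st()
E
```

```text
26.75 box [ 21.1   1.  210. ] yawerr deg 0.02 F [ 2.   2.8 -6. ] w 35.2 34.99873638153076
```

{"name": "carry_out", "arguments": {
  "deltas": [
    {"hand":30,"dp":[-0.035,0,-0.012],"spin":0},
    {"hand":30,"dp":[-0.069,0,-0.021],"spin":0},
    {"hand":30,"dp":[-0.104,0,-0.028],"spin":0},
    {"hand":30,"dp":[-0.139,0,-0.034],"spin":0},
    {"hand":30,"dp":[-0.17,0,-0.038],"spin":0},
    {"hand":30,"dp":[-0.196,0,-0.04],"spin":0},
    {"hand":30,"dp":[-0.21,0,-0.041],"spin":0},
    {"hand":30,"dp":[-0.21,0,-0.041],"spin":0}
  ]
}}

```text
time: 27.55
ee_pos: [0.6867, -0.1125, 0.2197]
eef_rot: [0.265, 0.964, 0.001, -0.004]
ft_force: [-17.1, 12.7, 7.2]
width: 0.0356
grip_force: 35.0
```

```bash
python3 - <<'E'
from h import *
st()
E
```

```text
27.55 box [ 70.6   1.  219.7] yawerr deg 0.04 F [-17.1  12.7   7.2] w 35.6 35.00160992145538
```

At its stop (20 N back-force). Releasing, lifting clear, and backing away to look.

{"name": "carry_out", "arguments": {
  "deltas": [
    {"hand":58,"dp":[0.006,0,0],"spin":0},
    {"hand":58,"dp":[0.006,0,0],"spin":0},
    {"hand":58,"dp":[0.006,0,0],"spin":0},
    {"hand":58,"dp":[0.006,0,-0.12],"spin":0},
    {"hand":58,"dp":[0.006,0,-0.25],"spin":0},
    {"hand":58,"dp":[0.15,0.15,-0.25],"spin":0},
    {"hand":58,"dp":[0.3,0.3,-0.25],"spin":0},
    {"hand":58,"dp":[0.45,0.45,-0.25],"spin":0},
    {"hand":58,"dp":[0.6,0.6,-0.25],"spin":0},
    {"hand":58,"dp":[0.7,0.75,-0.25],"spin":0},
    {"hand":58,"dp":[0.7,0.8,-0.25],"spin":0},
    {"hand":58,"dp":[0.7,0.8,-0.25],"spin":0}
  ]
}}

```text
time: 28.75
ee_pos: [0.6416, 0.1502, 0.2818]
eef_rot: [0.263, 0.965, 0.0, -0.0]
ft_force: [0.0, -0.2, 0.7]
width: 0.0581
grip_force: 0.0
```

```bash
python3 - <<'E'
from h import *
st()
a=[]
for n in ("scene","top"):
    P=proj(n,pose(V,[[x,-.062,.085] for x in (-.056,-.024,.008)])); print(n,P.round(1).tolist())
    c=P[1].astype(int); im=camera(n)[c[1]-32:c[1]+32,c[0]-32:c[0]+32,::-1]; print(c)
    a.append(cv2.resize(im,(400,400),interpolation=cv2.INTER_CUBIC)); cv2.imwrite(f"pics/raw_{n}.png",im)
cv2.imwrite("pics/c7.png",np.hstack(a))
E
```

```text
28.75 box [-102.4  203.7  281.8] yawerr deg 0.24 F [ 0.  -0.2  0.7] w 58.1 0.0
scene [[274.5, 194.7], [274.7, 191.0], [274.9, 187.5]]
[274 191]
top [[291.6, 184.9], [296.1, 176.8], [300.6, 168.8]]
[296 176]
```

View pics/c7.png

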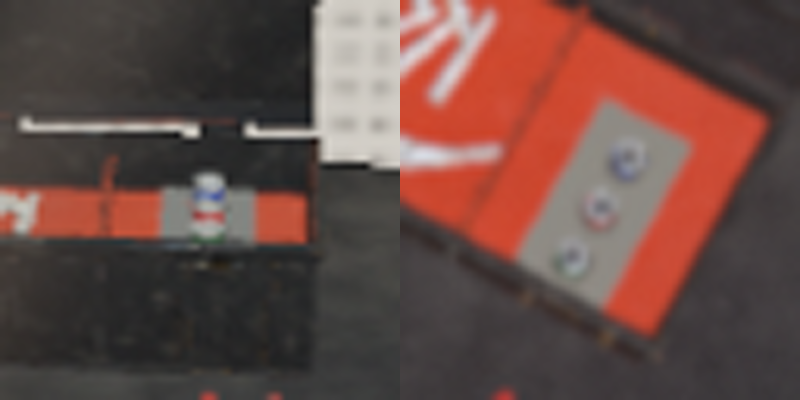

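The lid stands open, and the sockets are in line: blue at the back, red in the middle at right-panel (600,205), green in front. Red matches the predicted middle pocket within 1 px. Moving above it.

{"name": "carry_out", "arguments": {
  "deltas": [
    {"hand":42,"dp":[0,-0.2,0],"spin":0},
    {"hand":42,"dp":[0,-0.4,0],"spin":0},
    {"hand":42,"dp":[-0.1,-0.6,0.1],"spin":0},
    {"hand":42,"dp":[-0.2,-0.78,0.2],"spin":0},
    {"hand":42,"dp":[-0.31,-0.95,0.34],"spin":0},
    {"hand":42,"dp":[-0.31,-1,0.5],"spin":0},
    {"hand":42,"dp":[-0.31,-1,0.5],"spin":0},
    {"hand":42,"dp":[-0.31,-1,0.5],"spin":0}
  ]
}}

```text
time: 29.65
ee_pos: [0.5782, -0.1109, 0.1558]
eef_rot: [0.268, 0.963, -0.001, -0.002]
ft_force: [0.6, 0.1, -0.4]
width: 0.0421
grip_force: 0.0
```

```bash
python3 - <<'E'
from h import *
to((-24,-60.8,60),(-24,-60.8,38))
E
```

```text
29.65 box [-23.5 -53.  155.8] yawerr deg -0.33 F [ 0.6  0.1 -0.4] w 42.1 0.0
(-24, -60.8, 60) dp [ 0.001  -0.0301  0.3835]
(-24, -60.8, 38) dp [ 0.0007 -0.0299  0.4715]
```

{"name": "carry_out", "arguments": {
  "deltas": [
    {"hand":42,"dp":[0,-0.02,0],"spin":0},
    {"hand":42,"dp":[0,-0.02,0.15],"spin":0},
    {"hand":42,"dp":[0,-0.02,0.2],"spin":0},
    {"hand":42,"dp":[0,-0.02,0.2],"spin":0},
    {"hand":42,"dp":[0,-0.02,0.2],"spin":0}
  ]
}}

```text
time: 30.15
ee_pos: [0.5785, -0.1116, 0.1089]
eef_rot: [0.265, 0.964, 0.0, 0.001]
ft_force: [0.2, -0.1, 0.9]
width: 0.0423
grip_force: 0.0
```

```bash
python3 - <<'E'
from h import *
to((-24,-60.8,60),(-24,-60.8,38))
E
```

```text
30.15 box [-22.9 -53.5 108.9] yawerr deg 0.02 F [ 0.2 -0.1  0.9] w 42.3 0.0
(-24, -60.8, 60) dp [ 0.0047 -0.0293  0.1955]
(-24, -60.8, 38) dp [ 0.0048 -0.0294  0.2835]
```

{"name": "carry_out", "arguments": {
  "deltas": [
    {"hand":42,"dp":[0.005,-0.029,0.03],"spin":0},
    {"hand":42,"dp":[0.005,-0.029,0.1],"spin":0},
    {"hand":42,"dp":[0.005,-0.029,0.18],"spin":0},
    {"hand":42,"dp":[0.005,-0.029,0.24],"spin":0},
    {"hand":42,"dp":[0.005,-0.029,0.27],"spin":0},
    {"hand":42,"dp":[0.005,-0.029,0.28],"spin":0},
    {"hand":42,"dp":[0.005,-0.029,0.28],"spin":0}
  ]
}}

```text
time: 30.85
ee_pos: [0.5731, -0.1178, 0.0377]
eef_rot: [0.265, 0.964, 0.0, 0.0]
ft_force: [-0.1, -0.4, -0.4]
width: 0.042
grip_force: 0.0
```

{"name": "carry_out", "arguments": {
  "deltas": [
    {"hand":42,"dp":[0,0,0.006],"spin":0},
    {"hand":42,"dp":[0,0,0.012],"spin":0},
    {"hand":42,"dp":[0,0,0.012],"spin":0}
  ]
}}

```text
time: 31.15
ee_pos: [0.573, -0.1176, 0.0346]
eef_rot: [0.265, 0.964, 0.0, 0.0]
ft_force: [-0.3, -0.0, 0.7]
width: 0.0421
grip_force: 0.0
```

```bash
python3 - <<'E'
from h import *
st()
E
```

```text
31.15 box [-24.6 -61.5  34.6] yawerr deg -0.02 F [-0.3 -0.   0.7] w 42.1 0.0
```

{"name": "carry_out", "arguments": {
  "deltas": [
    {"hand":25,"dp":[0,0,0],"spin":0},
    {"hand":12,"dp":[0,0,0],"spin":0},
    {"hand":12,"dp":[0,0,0],"spin":0},
    {"hand":12,"dp":[0,0,0],"spin":0},
    {"hand":12,"dp":[0,0,0],"spin":0},
    {"hand":12,"dp":[0,0,0],"spin":0}
  ],
  "force": 20
}}

```text
time: 31.75
ee_pos: [0.5729, -0.1176, 0.0344]
eef_rot: [0.265, 0.964, 0.0, 0.0]
ft_force: [-0.8, -0.1, 0.6]
width: 0.0165
grip_force: 20.0
```

```bash
python3 - <<'E'
from h import *
st()
E
```

```text
31.75 box [-24.6 -61.5  34.4] yawerr deg -0.03 F [-0.8 -0.1  0.6] w 16.5 19.97897744178772
```

Gripped at 16.5 mm. Lifting straight up, and working out the jar clearance at the dish.

{"name": "carry_out", "arguments": {
  "deltas": [
    {"hand":12,"dp":[0,0,-0.02],"spin":0},
    {"hand":12,"dp":[0,0,-0.05],"spin":0},
    {"hand":12,"dp":[0,0,-0.1],"spin":0},
    {"hand":12,"dp":[0,0,-0.18],"spin":0},
    {"hand":12,"dp":[0,0,-0.28],"spin":0},
    {"hand":12,"dp":[0,0,-0.36],"spin":0},
    {"hand":12,"dp":[0,0,-0.36],"spin":0}
  ]
}}

```text
time: 32.45
ee_pos: [0.5748, -0.1182, 0.1284]
eef_rot: [0.265, 0.964, 0.001, 0.003]
ft_force: [-0.9, -0.5, 0.8]
width: 0.0162
grip_force: 20.0
```

```bash
python3 - <<'E'
from h import *
st()
jar=least_squares(lambda v:(proj("top",[[v[0],v[1],.15]])[0]-[148.2,182]),[.5,.4]).x; D=np.array([.467,.183])
print("jar",jar,mm([*jar,0]),"dish",mm([*D,0]), "dist",np.linalg.norm(jar-D))
def cnt():
    im=camera("top")[144:208,264:328,::-1]; old=cv2.imread("pics/raw_top.png"); d=cv2.absdiff(im,old).sum(2)>90
    ys,xs=np.nonzero(d); print("changed px",len(ys),(xs.mean(),ys.mean()) if len(ys) else "")
cnt()
E
```

```text
32.45 box [-22.7 -61.  128.4] yawerr deg -0.05 F [-0.9 -0.5  0.8] w 16.2 19.977150857448578
jar [0.55679358 0.36628566] [-285.7836902   346.14519462    0.        ] dish [-269.2785747   142.71436229    0.        ] dist 0.20409929538780977
changed px 2683 (np.float64(39.88855758479314), np.float64(30.200149086843087))
```

Holding the socket, and the jar is clear of the gripper. Carrying it over the dish.

{"name": "carry_out", "arguments": {
  "deltas": [
    {"hand":12,"dp":[0.1,0.08,0],"spin":0},
    {"hand":12,"dp":[0.22,0.18,0],"spin":0},
    {"hand":12,"dp":[0.34,0.28,0],"spin":0},
    {"hand":12,"dp":[0.46,0.38,0],"spin":0},
    {"hand":12,"dp":[0.58,0.48,0],"spin":0},
    {"hand":12,"dp":[0.7,0.58,0],"spin":0},
    {"hand":12,"dp":[0.82,0.68,0],"spin":0},
    {"hand":12,"dp":[0.92,0.76,0],"spin":0},
    {"hand":12,"dp":[0.985,0.815,0],"spin":0},
    {"hand":12,"dp":[0.985,0.815,0],"spin":0},
    {"hand":12,"dp":[0.985,0.815,0.1],"spin":0},
    {"hand":12,"dp":[0.985,0.815,0.2],"spin":0},
    {"hand":12,"dp":[0.985,0.815,0.3],"spin":0},
    {"hand":12,"dp":[0.985,0.815,0.3],"spin":0}
  ]
}}

```text
time: 33.9
ee_pos: [0.4634, 0.1813, 0.0464]
eef_rot: [0.266, 0.964, -0.002, -0.002]
ft_force: [-0.4, 0.8, -0.7]
width: 0.016
grip_force: 20.0
```

```bash
python3 - <<'E'
from h import *
s,R=st(); to((-269.3,142.7,0),(-269.3,142.7,-12))
for n,q in (("top",(156,463)),("scene",(152,457))):
    print(n,"expected dish floor ctr",proj(n,[.467,.183,.004]),px(n,q),"socket bottom",proj(n,s["ee_pos"]+[0,0,.0186]))
b=camera("scene")[225:260,190:235]; h=cv2.cvtColor(b,cv2.COLOR_RGB2HSV)
r=(((h[...,0]<8)|(h[...,0]>172))&(h[...,1]>120)&(h[...,2]>90)); bl=(h[...,0]>100)&(h[...,0]<125)&(h[...,1]>100)
for i in range(35): print(225+i,"".join("R" if r[i,j] else "b" if bl[i,j] else "w" if (h[i,j,2]>150 and h[i,j,1]<60) else "." for j in range(45)))
E
```

```text
33.9 box [-271.5  139.4   46.4] yawerr deg -0.08 F [-0.4  0.8 -0.7] w 16.0 19.97743785381317
33.9 box [-271.5  139.4   46.4] yawerr deg -0.08 F [-0.4  0.8 -0.7] w 16.0 19.97743785381317
(-269.3, 142.7, 0) dp [-0.0092  0.0143  0.1854]
(-269.3, 142.7, -12) dp [-0.0094  0.0146  0.2334]
top expected dish floor ctr [[211.22285717 212.45937318]] [210.58333333 211.75      ] socket bottom [[209.31097869 211.81890015]]
scene expected dish floor ctr [[209.80243957 243.01989933]] [209.91666667 240.75      ] socket bottom [[210.01055921 227.00221118]]
225 ...................www.......................
226 ...................www.......................
227 ...................www.......................
228 .............................................
229 .............................................
230 .............................................
231 .............................................
232 ...................bbbb......................
233 .................bbbbbbbbb...................
234 ................bbbbbbbbb.bbb................
235 ..............bbbbbbbb...bbbbbbbb............
236 
[... 495 characters left out ...]

246 .............w..wwwww........................
247 .............................................
248 ...................b.........................
249 .............................................
250 .............................................
251 .............................................
252 .............................................
253 .............................................
254 .............................................
255 .............................................
256 .............................................
257 .............................................
258 .............................................
259 .............................................
```

The socket bottom is visible at (210,227), exactly as predicted over the dish. Lowering it.

{"name": "carry_out", "arguments": {
  "deltas": [
    {"hand":12,"dp":[-0.009,0.014,0.03],"spin":0},
    {"hand":12,"dp":[-0.009,0.014,0.08],"spin":0},
    {"hand":12,"dp":[-0.009,0.014,0.13],"spin":0},
    {"hand":12,"dp":[-0.009,0.014,0.17],"spin":0},
    {"hand":12,"dp":[-0.009,0.014,0.2],"spin":0},
    {"hand":12,"dp":[-0.009,0.014,0.22],"spin":0},
    {"hand":12,"dp":[-0.009,0.014,0.22],"spin":0}
  ]
}}

```text
time: 34.65
ee_pos: [0.4689, 0.185, -0.0062]
eef_rot: [0.265, 0.964, -0.0, -0.0]
ft_force: [0.7, -0.1, -0.8]
width: 0.0163
grip_force: 20.0
```

{"name": "carry_out", "arguments": {
  "deltas": [
    {"hand":12,"dp":[0,0,0.006],"spin":0},
    {"hand":12,"dp":[0,0,0.01],"spin":0},
    {"hand":12,"dp":[0,0,0.01],"spin":0}
  ]
}}

```text
time: 34.95
ee_pos: [0.4694, 0.1854, -0.0079]
eef_rot: [0.265, 0.964, 0.0, 0.0]
ft_force: [0.4, -0.9, -0.3]
width: 0.0162
grip_force: 20.0
```

```bash
python3 - <<'E'
from h import *
st()
E
```

```text
34.95 box [-268.4  146.    -7.9] yawerr deg -0.03 F [ 0.4 -0.9 -0.3] w 16.2 19.97748613357544
```

Bottom at about 10.7 mm. I'll correct y by −3 mm and go down in small steps until contact.

{"name": "carry_out", "arguments": {
  "deltas": [
    {"hand":12,"dp":[0,-0.012,0.004],"spin":0},
    {"hand":12,"dp":[0,-0.012,0.01],"spin":0},
    {"hand":12,"dp":[0,-0.012,0.016],"spin":0},
    {"hand":12,"dp":[0,-0.012,0.016],"spin":0}
  ]
}}

```text
time: 35.35
ee_pos: [0.4676, 0.1827, -0.0123]
eef_rot: [0.265, 0.964, -0.0, -0.0]
ft_force: [-0.5, 0.1, -0.3]
width: 0.0161
grip_force: 20.0
```

{"name": "carry_out", "arguments": {
  "deltas": [
    {"hand":12,"dp":[0,0,0.004],"spin":0},
    {"hand":12,"dp":[0,0,0.008],"spin":0},
    {"hand":12,"dp":[0,0,0.008],"spin":0}
  ]
}}

```text
time: 35.65
ee_pos: [0.4676, 0.1827, -0.0142]
eef_rot: [0.265, 0.964, -0.0, -0.0]
ft_force: [0.4, 0.3, -0.6]
width: 0.0162
grip_force: 20.0
```

{"name": "carry_out", "arguments": {
  "deltas": [
    {"hand":12,"dp":[0,0,0.004],"spin":0},
    {"hand":12,"dp":[0,0,0.004],"spin":0},
    {"hand":12,"dp":[0,0,0.004],"spin":0}
  ]
}}

```text
time: 35.95
ee_pos: [0.4676, 0.1826, -0.0151]
eef_rot: [0.265, 0.964, -0.0, -0.0]
ft_force: [0.2, 0.1, -0.5]
width: 0.016
grip_force: 20.0
```

{"name": "carry_out", "arguments": {
  "deltas": [
    {"hand":12,"dp":[0,0,0.003],"spin":0},
    {"hand":12,"dp":[0,0,0.005],"spin":0},
    {"hand":12,"dp":[0,0,0.005],"spin":0}
  ]
}}

```text
time: 36.25
ee_pos: [0.4677, 0.1826, -0.0164]
eef_rot: [0.265, 0.964, -0.0, -0.0]
ft_force: [0.9, -1.6, -0.3]
width: 0.0162
grip_force: 20.0
```

{"name": "carry_out", "arguments": {
  "deltas": [
    {"hand":12,"dp":[0,0,0.004],"spin":0},
    {"hand":12,"dp":[0,0,0.004],"spin":0},
    {"hand":12,"dp":[0,0,0.004],"spin":0}
  ]
}}

```text
time: 36.55
ee_pos: [0.4681, 0.1826, -0.0169]
eef_rot: [0.265, 0.964, 0.0, 0.0]
ft_force: [-1.0, -2.4, 6.2]
width: 0.0163
grip_force: 20.0
```

{"name": "carry_out", "arguments": {
  "deltas": [
    {"hand":12,"dp":[0,0,0.004],"spin":0},
    {"hand":12,"dp":[0,0,0.004],"spin":0},
    {"hand":12,"dp":[0,0,0.004],"spin":0}
  ]
}}

```text
time: 36.85
ee_pos: [0.4685, 0.1827, -0.0172]
eef_rot: [0.266, 0.964, 0.0, 0.0]
ft_force: [-3.2, -4.0, 13.9]
width: 0.0166
grip_force: 20.0
```

Contact with the dish floor. I'll ease up 1 mm, open slowly, and lift away.

{"name": "carry_out", "arguments": {
  "deltas": [
    {"hand":12,"dp":[0,0,-0.005],"spin":0},
    {"hand":12,"dp":[0,0,-0.005],"spin":0},
    {"hand":18,"dp":[0,0,-0.005],"spin":0},
    {"hand":22,"dp":[0,0,-0.005],"spin":0},
    {"hand":30,"dp":[0,0,-0.005],"spin":0},
    {"hand":36,"dp":[0,0,-0.005],"spin":0},
    {"hand":36,"dp":[0,0,-0.005],"spin":0},
    {"hand":36,"dp":[0,0,-0.03],"spin":0},
    {"hand":36,"dp":[0,0,-0.08],"spin":0},
    {"hand":36,"dp":[0,0,-0.2],"spin":0},
    {"hand":36,"dp":[0,0,-0.4],"spin":0},
    {"hand":36,"dp":[0,0,-0.6],"spin":0},
    {"hand":36,"dp":[0.2,0.2,-0.7],"spin":0},
    {"hand":36,"dp":[0.35,0.35,-0.7],"spin":0},
    {"hand":36,"dp":[0.5,0.5,-0.7],"spin":0},
    {"hand":36,"dp":[0.6,0.6,-0.7],"spin":0},
    {"hand":36,"dp":[0.6,0.6,-0.7],"spin":0}
  ],
  "force": 5
}}

```text
time: 38.55
ee_pos: [0.4124, 0.3939, 0.1578]
eef_rot: [0.262, 0.965, 0.001, -0.0]
ft_force: [0.4, -0.1, -0.2]
width: 0.0359
grip_force: 0.0
```

```bash
python3 - <<'E'
from h import *
st()
for z in (.0,.032): print(proj("scene",[.468,.183,.004+z]).round(1),proj("top",[.468,.183,.004+z]).round(1))
for n,(x0,y0,w,hh) in (("scene",(192,222,42,30)),("top",(193,192,38,36)),("scene",(262,178,26,26)),("top",(280,158,36,36))):
    h=cv2.cvtColor(camera(n)[y0:y0+hh,x0:x0+w],cv2.COLOR_RGB2HSV).astype(int); H,S,Vv=h[...,0],h[...,1],h[...,2]
    ch=np.full(H.shape,"."); ch[(Vv>140)&(S<70)]="w"; ch[(H>100)&(H<130)&(S>90)]="b"; ch[((H<9)|(H>170))&(S>100)&(Vv>90)]="R"; ch[(H>45)&(H<85)&(S>70)]="g"
    print(n,x0,y0); print("\n".join("".join(r) for r in ch))
E
```

```text
38.55 box [-424.   296.1  157.8] yawerr deg 0.35 F [ 0.4 -0.1 -0.2] w 35.9 0.0
[[209.7 242.9]] [[211.2 212.2]]
[[209.3 234.4]] [[210.  211.3]]
scene 192 222
..........................................
..........................................
..........................................
..........................................
..........................................
..........................................
..........................................
..........................................
..........................................
..........................................
................bbbbbb....................
...............bbb..bbbbb.................
.............bbbwwwwwbbbbbbb..............
.............bbwwwwww.bbbbbbbbb...........
..........bbbbbwwwwww..bbbbbbbbb..........
.........bbbbbb.RRRRRwwww..bbbbbb.........
.......bbbbbbbb.RRRRRwwwwwwwbbbb..........
......bbbbbbbbb..RRRwwwwwwwww.............
.....bbbbbbbbbww.wwwwwwwwww...............
...bbbbbbbbbbwww.wwwwwwwwwwb..............
...bbbbbbb..wwww.wwwwwwwwww...............
...bbbbbb.wwwwwwwwwwwwwwww..............
[... 3122 characters left out ...]
RRRRRRwwwwwww..wwwwwwwwwRRRRRRRRRR
RRRRRRR.wwwwwwww...wwwwww.RRRRRRRRRR
RRRRRRRwwwwwwwwww..wwwwwwRRRRRRRRRRR
RRRRRR.wwwwwwwwwww.wwwww.RRRRRRRRRRR
RRRRRRwwwwwwwwwwwwwwwwwwRRRRRRRRRRR.
RRRRR.wwwwwwwwwwwwwwwwwRRRRRRRRRRRR.
RRRR.wwwwwwwwwwwwwwwww.RRRRRRRRRRR..
RRRRwwwwwwwwwwwwwwwwwwRRRRRRRRRRRR..
RRR.wwwwwwwwwwwwwwwww.RRRRRRRRRRR...
RRRwwwwwwww.wwwwwwwwwRRRRRRRRRRRR...
RRRwwwww....wwwwwwww.RRRRRRRRRRR....
.....www..wwwwwwwwwwRRRRRRRRRRR.....
.......w..wwwwwwwww.RRRRRRRRRRR.....
...........w.wwwwwwRRRRRRRRRRR......
...........wwwwwww.RRRRRRRRRRR......
............wwwwwwRRRRRRRRRRR.......
..............wwwRRRRRRRRRRRR.......
...............w.RRRRRRRRRRR........
................RRRRRRRRRRRR........
```

The red-banded socket stands upright in the dish (top at about (209,234) in the scene view). Blue and green are still in their pockets, and the lid is open. Handing in.

```bash
python3 -c "
from bench import *
print(close_job())"
```

```text
the job is handed in; nothing more can be done
None
```

I handed the job in at about 39 s: both latches are swung out (left about 1.45 rad, right about 1.3), the lid stands open at its stop, and the red-banded socket is upright in the dish with blue and green still in their pockets.

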